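# Clear the salt shaker off the pressure cooker, refit the valve lever and shut the valve

## Robot

A 7-joint arm with a two-finger parallel gripper is mounted at the origin on the work surface. World frame = base frame: x ahead of the robot, y to its left, z up, the work surface at z = 0. Lengths are in m, angles in rad, forces in N, time in s.
With the tool pointing down it reaches from about 0.4 to 0.875 m from the base axis. Payload 4.4 kg.
Tool frame: the origin (TCP) lies at the very end of the fingers, on their centre line; the grasp point (between the pads) lies 19 mm behind it; z points along the fingers, y is the line along which they close (so a half turn about z gives the same grasp; the last joint's range is limited). The gripper opens to 85 mm and grips with 20 to 120 N. Pads are 22 mm wide; open, the fingers measure 114 mm over their backs; the gripper's body (76 mm by 85 mm) begins 54 mm behind the grasp point. The pads swing forward as they close: fully open they stand 13 mm farther back than shut.
Start: joints at [1.123, 0.628, 0.038, 1.517, -0.027, 0.996, -0.02], TCP at [0.242, -0.603, 0.231] pointing down, gripper open.
Joint ranges: [-3.06, 3.06], [-0.37, 2.12], [-1.25, 1.32], [0.18, 2.47], [-1.1, 4.24], [0.23, 1.98], [-2.94, 2.94]. Speed limits (rad/s): [2.57, 2.57, 3.14, 3.14, 3.14, 3.14, 3.14].

## Interface

Orientations are given as a rotation vector (axis times angle).
In Python, from workcell import bot gives the robot as it stands.
- The arm moves only by the tool jog_arm, never from a script. Its argument "commands" is a list of rows, each an object of numbers: "grip": the opening, from 0 (shut) to 1 (fully open); "tx", "ty", "tz": the shift along the tool's x, y, z in mm; "spin": the turn about the tool's z in degrees. A call has exactly 5 rows; each row is the pose to reach, as a shift and turn from the pose commanded when the call began, along the tool's axes at that moment; what a row does not reach only later rows make up. A row lasts 1/10 s, in which the tool goes at most 50 mm and 8.59 degrees, less where a joint would pass 70% of its speed; a pose out of reach is approached as far as the arm can. A call with a gripper value outside its range is refused whole. The fingers move at their own pace and stop on an object; "force" is the grip in N (left out, the last holds). Time passes only in rows, so rows that repeat a pose let the fingers close, or fill a call up. It gives the time, the measured TCP pose, the force, the opening and the grip force at its end, in the units of the state.
- bot.read_state(): the state, without advancing time (a new reading comes with each control period).
- bot.capture(name): name is "scene" or "top" or "wrist"; returns a dict with "image" (384x512x3 uint8, red, green, blue), "fov_y" (degrees; the focal length in pixels is half the picture's height over the tangent of half this angle, whatever the lens; pixels are square), "cx", "cy" (the principal point, pixels), "view" (4x4, takes a point from world to camera coordinates); the wrist camera has in their place "T_tool_cam" (4x4, takes a point from camera to tool coordinates, whose origin is the TCP and whose axes are the flange's). Camera axes: x right, y down, z forward; pixel columns grow to the right and rows downward; lengths in m; the calibration is good to about 2 mm. A picture is of the moment at which its call begins: read the wrist's pose just before it. There is no depth.
- bot.close_job(): hands the job in; it is judged then, once.
The state is a dict: "t": time; "joint_positions": joint angles; "qvel": joint speeds; "joint_torque": joint torques, N m; "ee_pos": TCP position; "ee_rot": TCP orientation; "force": force on the tool from outside, world axes, zero at the start; "torque": the same for the moment, N m; "width": finger opening in m; "grip_force": force on a finger pad.
Only numpy, scipy, OpenCV 4.12 (cv2) and the standard library are available. Lean on these libraries where they do the work, as an engineer would, in place of code of your own. Each camera call takes 0.05 s, during which the arm holds its last target. There are 200 camera calls.

## Task

Get the pressure cooker ready for the stove: take the red salt shaker off its lid and stand it upright in the empty half of the blue condiment tray. Then push the loose black valve lever fully home on the slanting square spindle, its arm out to the side of the green (open) dot, and with it turn the spindle clockwise to its stop, so that the lever points over the red dot, up the slope; let go and leave it there. Never tip the shaker over, and leave the pepper jar, plates, fork and mug where they are.

Things in the scene. Friction and masses are not known exactly. Their poses are not given: they have to be found in the camera images.
- cooker: aluminium pressure cooker, fixed; pot 210 mm across, lid 222 mm across, flat lid top 130 mm above the table; two black loop handles at its own +y and -y sides, 144 mm from its centre, 88 mm high. Origin under its centre, z up; the shaker stands towards its -x, the valve towards its +x
- valve: round grey valve housing (48 mm across) on the lid, fixed. Its z (the spindle axis) slants 28 degrees from vertical towards the cooker's -x side, roughly to the robot. Origin on the axis in its flat top face, where the lever seats, 38 mm above the lid; x points up the slope (away from the robot), y is the cooker's y. Red dot (shut) at its +x edge, green dot (open) 1.2 rad from it towards +y
- spindle (a joint): turn of the brass spindle, rad: 0 = fully open, 1.2 = shut, at its stop; grows clockwise seen from above. Stiff (0.08 N m), stays where left. One pair of its flats stands at the angle 1.2 minus this value from the valve's x, anticlockwise about valve z: the fitted lever's arm should point along that angle
- spindle_tip (a point): centre of the spindle's free end, 34 mm above the housing's top face along the axis; the spindle is 16 mm square, its last 6 mm tapering to 10 mm square
- lever: loose valve lever, black with red end, lying flat: a boss 36 x 36 mm, 40 mm high, with an 18.4 mm square hole right through, flats parallel to its sides, and an arm 18 mm wide, 10 mm thick, level with its underside, reaching 121 mm from the boss centre. Origin: centre of the boss's underside; z up along the hole, x along the arm. Home when its underside is on the housing's top face. 160 g
- lever_tip (a point): middle of the red end of the lever's arm, 115 mm from the boss centre along the lever's x, 5 mm above the underside
- shaker: red plastic salt shaker with white snap cap, 95 mm tall, 46 mm across, about 120 g, standing on the cooker's lid in front of the spindle, in the way of the lever and the hand. Origin: centre of its underside; z up
- tray: blue metal condiment tray, fixed on the table, 100 mm (x) by 190 mm (y), walls 36 mm high and 5 mm thick, floor 5 mm, a divider across the middle making two halves along y. Origin under its centre
- tray_slot (a point): centre of the floor of the tray's empty half (90 x 87 mm inside), 46 mm from the tray's centre towards its +y; axes as the tray's
- jar: pepper jar with yellow cap, 44 mm across, 85 mm tall, in the tray's other half (to leave alone). Origin: centre of its underside
- plates: stack of green and white melamine plates, 210 mm across, 61 mm high (to leave alone). Origin: centre of its underside
- fork: steel fork lying on the table, 190 mm long along its x (to leave alone). Origin near its middle
- mug: yellow melamine mug, 80 mm across, 85 mm tall (to leave alone). Origin: centre of its underside
Mind the look-alikes: they are no part of the job. Several things look just like the lever: the one meant starts farthest to the robot's right. There is more than one size of the tray; the job needs the smaller.

How it is judged:
On the way, in this order (a step that is already met when the one before it is completed fails the run):
1. the salt shaker stands upright in the empty half of the tray, let go (x of shaker in the frame of tray_slot between -0.03 and 0.03 m and y of shaker in the frame of tray_slot between -0.03 and 0.03 m and z of shaker in the frame of tray_slot between -0.005 and 0.006 m and angle between shaker's own z axis and vertical below 0.12 rad and contact force between shaker and the fingers below 0.3 N), for 0.2 s.
2. the lever is fully home on the spindle, the valve still open, its arm on the green dot's side (x of lever in the frame of valve between -0.004 and 0.004 m and y of lever in the frame of valve between -0.004 and 0.004 m and z of lever in the frame of valve between -0.004 and 0.004 m and angle between the z axis of lever and the z axis of valve, either way round below 0.1 rad and value of joint spindle below 0.8 rad and y of lever_tip in the frame of valve above 0.02 m), for 0.2 s.
At the end, for the whole second after the job is handed in: Shaker upright on the floor of the tray's empty half (tilt under 0.12 rad); lever within 4 mm of fully home and centred on the spindle, square within 0.1 rad; spindle past 1.1 rad, lever end within 35 mm of straight up the slope; shaker and lever at rest (x of shaker in the frame of tray_slot between -0.03 and 0.03 m and y of shaker in the frame of tray_slot between -0.03 and 0.03 m and z of shaker in the frame of tray_slot between -0.005 and 0.006 m and angle between shaker's own z axis and vertical below 0.12 rad and x of lever in the frame of valve between -0.004 and 0.004 m and y of lever in the frame of valve between -0.004 and 0.004 m and z of lever in the frame of valve between -0.004 and 0.004 m and angle between the z axis of lever and the z axis of valve, either way round below 0.1 rad and value of joint spindle above 1.1 rad and x of lever_tip in the frame of valve above 0.08 m and y of lever_tip in the frame of valve between -0.035 and 0.035 m and linear speed of each of shaker, lever below 0.01 m/s); the robot touches nothing.
It fails at once if the salt shaker is tipped over (angle between shaker's own z axis and vertical above 0.7 rad).
It fails at once if the pepper jar, plates, fork or mug is moved more than 30 mm, or the jar tipped (distance of any of jar, plates, fork, mug from where it was at the start of the episode above 0.03 m or angle between jar's own z axis and vertical above 0.5 rad).
It also fails if it takes over 67 s, if anything falls off the work surface, if the arm or the gripper's body presses on something with over 40 N, if the wrist force passes 120 N, or if a joint passes its speed limit or range.

## Working session

There is one attempt and no reset: what is moved stays moved. The work goes in short steps, Python scripts to look and compute and a tool call to move; the robot and the scene stay as the last step left them, time stands still between calls to the robot, and variables do not carry over. Pictures are saved under pics/ and viewed, at most 10 in all, crops included, and the job is handed in when it is done.

Besides the shell and the picture viewer there is one more tool, called by a JSON object that holds its "name" and its "arguments", one argument or row to a line. jog_arm: Moves the arm, as the interface text tells. Its arguments: {"type":"object","properties":{"commands":{"type":"array","items":{"type":"object","properties":{"grip":{"type":"number"},"tx":{"type":"number"},"ty":{"type":"number"},"tz":{"type":"number"},"spin":{"type":"number"}}}},"force":{"type":"number"}},"required":["commands"]}

```bash
mkdir -p pics; ls; python3 - <<'E'
from workcell import bot
import cv2,numpy as np
s=bot.read_state(); print(s)
ims=[]
for n in("scene","top"):
    c=bot.capture(n); np.savez(f"pics/{n}.npz",**{k:v for k,v in c.items()})
    cv2.imwrite(f"pics/{n}0.png",cv2.resize(c["image"][:,:,::-1],(800,600),interpolation=cv2.INTER_CUBIC))
    print(n,c["fov_y"],c["cx"],c["cy"],c["view"])
    print([k for k in c])
c=bot.capture("wrist");print(c["T_tool_cam"],c["fov_y"])
E
```

```text
pics
{'t': 0.0, 'joint_positions': array([ 1.12320845,  0.62931291,  0.03844903,  1.51836015, -0.02701031,
        0.99630039, -0.01999119]), 'qvel': array([ 0.00071343, -0.00131256, -0.00033653, -0.00078049, -0.00147564,
       -0.0010455 ,  0.00041836]), 'joint_torque': array([-3.92328354e-05, -5.63405156e+01,  1.22631211e+00, -1.93449068e+01,
        1.09521937e-02,  1.06411308e-02, -1.15941015e-05]), 'ee_pos': array([ 0.241973  , -0.60261581,  0.23041325]), 'ee_rot': array([-3.08273416e+00, -5.95725365e-01,  5.82906356e-04]), 'force': array([ 0.19981943, -0.19281719,  0.01723657]), 'torque': array([-0.00815799,  0.00673625, -0.00441758]), 'grip_force': 0.0, 'width': 0.08552648925298181}
scene 52.95481462715958 253.36663564794776 186.9842315633053 [[-0.82274896  0.56833201  0.00910394  0.30134459]
 [ 0.36994819  0.54758003 -0.75052945 -0.1022509 ]
 [-0.43153504 -0.61412933 -0.66077429  1.54448298]
 [ 0.          0.          0.          1.        ]]
['image', 'fov_y', 'cx', 'cy', 'view']
top 49.02621596523471 256.2844151280111 190.0150486585511 [[ 0.02814686 -0.99942774  0.01876004  0.04395104]
 [-0.99738397 -0.02932945 -0.06606821  0.43753311]
 [ 0.06658062 -0.01685135 -0.99763874  1.43609625]
 [ 0.          0.          0.          1.        ]]
['image', 'fov_y', 'cx', 'cy', 'view']
[[ 5.70468427e-04 -9.65939167e-01 -2.58768622e-01  6.51556452e-02]
 [ 9.99999708e-01  4.19432629e-04  6.38879067e-04 -9.96035532e-05]
 [-5.08582310e-04 -2.58768911e-01  9.65939124e-01 -1.42461142e-01]
 [ 0.00000000e+00  0.00000000e+00  0.00000000e+00  1.00000000e+00]] 62.76636864728406
```

View pics/scene0.png

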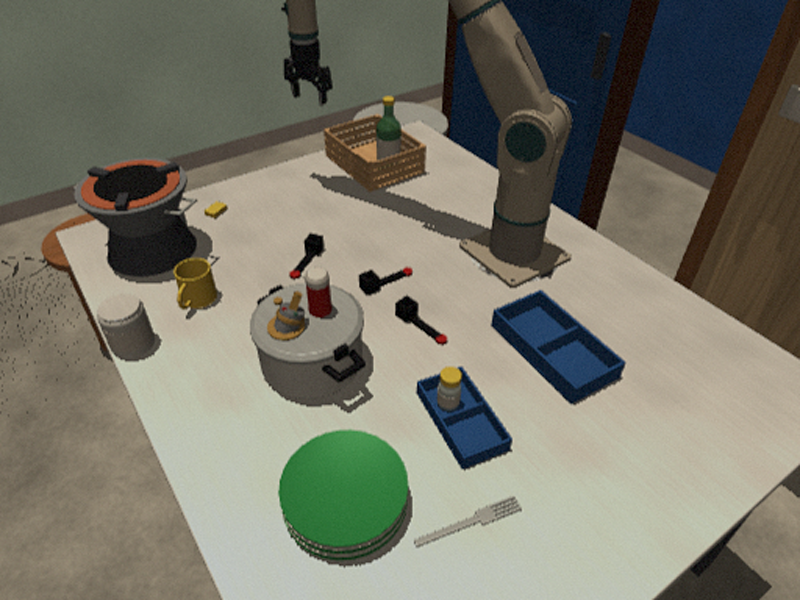

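View pics/top0.png

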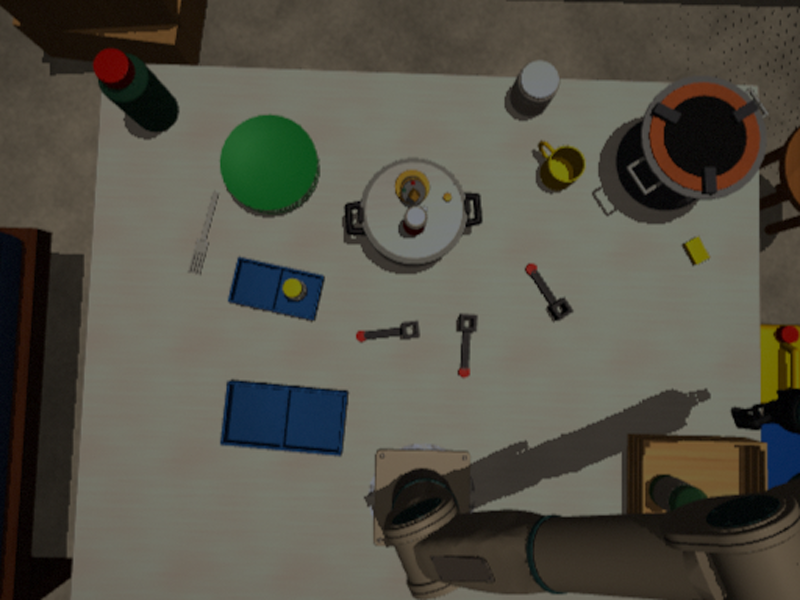

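The scene view shows the cooker at (308,325), the shaker at (318,290), the small tray with the jar at (463,415), and the meant lever at (314,243). In the top view the rightmost lever has its boss at (560,308) and red end at (531,269). The cooker is at (414,212) and the small tray's empty half at (255,284).

```bash
cat > h.py <<'E'
import numpy as np, cv2
from scipy.spatial.transform import Rotation as R
from scipy.optimize import least_squares
def foc(c): return c["image"].shape[0]/2/np.tan(np.radians(float(c["fov_y"]))/2)
def load(n): return dict(np.load(f"pics/{n}.npz"))
def ray(c,u,v):
    V=c["view"]; d=np.array([(u-c["cx"])/foc(c),(v-c["cy"])/foc(c),1]); Rm=V[:3,:3]
    return -Rm.T@V[:3,3], Rm.T@d
def onz(c,u,v,z):
    o,d=ray(c,u,v); return o+d*(z-o[2])/d[2]
def proj(c,P):
    p=np.atleast_2d(P)@c["view"][:3,:3].T+c["view"][:3,3]; return p[:,:2]/p[:,2:]*foc(c)+[c["cx"],c["cy"]]
def tri(*cuv):
    A=np.zeros((3,3));b=np.zeros(3)
    for c,u,v in cuv:
        o,d=ray(c,u,v);d=d/np.linalg.norm(d);M=np.eye(3)-np.outer(d,d);A+=M;b+=M@o
    return np.linalg.solve(A,b)
def blobs(m,amin=6):
    n,l,s,ce=cv2.connectedComponentsWithStats(m.astype(np.uint8)); return [(s[i],ce[i].round(1),l==i) for i in range(1,n) if s[i][4]>=amin]
def wrist(bot):
    s=bot.read_state(); c=bot.capture("wrist"); T=np.eye(4);T[:3,:3]=R.from_rotvec(s["ee_rot"]).as_matrix();T[:3,3]=s["ee_pos"]
    c["view"]=np.linalg.inv(T@c["T_tool_cam"]); return c
E
python3 - <<'E'
from h import *
t=load("top");s=load("scene")
for n,c in(("top",t),("scene",s)):
    h=cv2.cvtColor(c["image"],cv2.COLOR_RGB2HSV); H,S,V=[h[...,i].astype(int) for i in range(3)]
    for nm,m in dict(red=((H<6)|(H>174))&(S>150)&(V>60),blue=(H>100)&(H<120)&(S>130)&(V>40),yel=(H>20)&(H<32)&(S>150)&(V>90),blk=(V<38)).items():
        for st,ce,_ in blobs(m,8):
            z={'red':.005,'blue':.036,'yel':.085,'blk':.04}[nm]
            print(n,nm,st,ce,onz(c,*ce,z).round(3))
E
```

```text
top red [ 59  31  23  22 395] [70.5 41.4] [0.941 0.725 0.005]
top red [336 169   7   7  32] [339.1 171.6] [ 0.51  -0.231  0.005]
top red [500 209  11  10  87] [505.  213.4] [ 0.38  -0.814  0.005]
top red [228 212   6   7  30] [230.4 214.8] [0.348 0.143 0.005]
top red [293 236   7   5  29] [296.2 237.9] [ 0.275 -0.086  0.005]
top blue [ 146  165   61   40 1306] [175.1 184.8] [0.444 0.332 0.036]
top blue [ 141  244   81   47 2922] [182.5 266.6] [0.171 0.296 0.036]
top blue [487 271  25  42 766] [499.5 289.9] [ 0.121 -0.773  0.036]
top yel [348  91  18  25 145] [356.5 106.6] [ 0.72  -0.268  0.085]
top yel [347  95   4   6   9] [348.3  98. ] [ 0.748 -0.241  0.085]
top yel [253 109  21  16  98] [262.7 114.6] [0.682 0.044 0.085]
top yel [285 124   3   4  10] [286.  125.8] [ 0.647 -0.035  0.085]
top yel [439 152  15  17 145] [445.8 159.7] [ 0.551 -0.568  0.085]
top yel [181 179  12  11 105] [186.6 183.9] [0.445 0.286 0.085]
top yel [487 208  12  50 509] [491.7 232.2] [ 0.315 -0.72   0.085]
top yel [506 216   6  32 121] [509.5 232.3] [ 0.316 -0.779  0.085]
top yel [503 226   3  22  49] [504.
[... 4986 characters left out ...]
.386 -0.371  0.04 ]
scene blk [ 57 106  57  29 822] [ 83.1 116.8] [ 0.721 -0.813  0.04 ]
scene blk [  62  122   64   55 1681] [ 96.8 155.8] [ 0.762 -0.494  0.04 ]
scene blk [316 132  34  13  71] [331. 141.] [-0.063 -0.061  0.04 ]
scene blk [189 150  18  24 181] [198.8 159.5] [ 0.447 -0.253  0.04 ]
scene blk [230 173  30  16 213] [240.2 179.7] [ 0.381 -0.064  0.04 ]
scene blk [346 173   8   4  13] [349.7 174.8] [0.031 0.139 0.04 ]
scene blk [173 183   7   5  13] [175.7 185.2] [ 0.587 -0.166  0.04 ]
scene blk [253 190  28  27 248] [263.7 201.5] [0.377 0.077 0.04 ]
scene blk [206 221  28  24 263] [220.4 232.6] [0.571 0.115 0.04 ]
scene blk [442 332  35  37 202] [455.5 354.4] [0.308 0.761 0.04 ]
```

```bash
python3 - <<'E'
from h import *
t=load("top");s=load("scene")
a=onz(t,302.5,133.4,.088);b=onz(t,225.9,139.9,.088);print("handles",a,b,(a+b)/2,np.linalg.norm(a-b)); d=b-a; print("cooker +y heading deg",np.degrees(np.arctan2(d[1],d[0])))
k=.64
print("lid",onz(t,414*k,212*k,.13),"cap",onz(t,415.5*k,215*k,.225),"boss",onz(t,559.5*k,308.5*k,.04),"tip",onz(t,339.1,171.6,.005))
print("cap tri",tri((t,415.5*k,215*k),(s,316*k,277*k)))
h=cv2.cvtColor(t["image"],cv2.COLOR_RGB2HSV);m=((h[...,0]>100)&(h[...,0]<120)&(h[...,1]>130)&(h[...,2]>25)).astype(np.uint8);m[:160]=0;m[210:]=0;m[:,:140]=0;m[:,212:]=0
r=cv2.minAreaRect(cv2.findNonZero(m));P=np.array([onz(t,*p,.036) for p in cv2.boxPoints(r)]);print("tray",r,P.round(3),P.mean(0)); print(np.linalg.norm(P-np.roll(P,1,0),axis=1))
print("jar",onz(t,186.6,183.9,.085))
E
```

```text
handles [ 0.62305365 -0.08962486  0.088     ] [0.59336684 0.16234795 0.088     ] [0.60821025 0.03636155 0.088     ] 0.25371559369863256
cooker +y heading deg 96.71946948497745
lid [0.60316803 0.03565449 0.13      ] cap [0.57868138 0.0358851  0.225     ] boss [ 0.41926844 -0.28914112  0.04      ] tip [ 0.50954573 -0.23066435  0.005     ]
cap tri [0.57890687 0.03670494 0.21421005]
tray ((176.10549926757812, 184.293212890625), (56.11799240112305, 28.654747009277344), 12.407418251037598) [[0.416 0.43  0.036]
 [0.512 0.414 0.036]
 [0.476 0.227 0.036]
 [0.381 0.244 0.036]] [0.44614633 0.32855542 0.036     ]
[0.1892503  0.09696696 0.19013437 0.09700899]
jar [0.4446786  0.28596961 0.085     ]
```

```bash
cat >> h.py <<'E'
def plan(p,x,y,z,hd):
    """p=(ee_pos, ee_rot); tx ty tz mm, spin deg to reach x,y,z with tool-x heading hd (deg)"""
    M=R.from_rotvec(p[1]).as_matrix(); d=M.T@(np.array([x,y,z])-p[0])*1000
    h0=np.degrees(np.arctan2(M[1,0],M[0,0])); print("shift",d.round(1),"spin",round((h0-hd+180)%360-180,1),"h0",round(h0,1))
E
python3 -c "
from h import *
plan((np.array([.242,-.6026,.2304]),np.array([-3.08273,-.595725,.00058])),.579,.036,.36,6.7)"
```

```text
shift [ 550.7 -467.3 -128.7] spin 15.2 h0 21.9
```

{"name": "jog_arm", "arguments": {
  "commands": [
    {"tx": 37, "ty": -31, "tz": -25, "spin": 2, "grip": 1},
    {"tx": 74, "ty": -62, "tz": -50, "spin": 4, "grip": 1},
    {"tx": 111, "ty": -93, "tz": -75, "spin": 6, "grip": 1},
    {"tx": 149, "ty": -125, "tz": -100, "spin": 8, "grip": 1},
    {"tx": 186, "ty": -157, "tz": -115, "spin": 10, "grip": 1}
  ]
}}

```text
t: 0.65
ee_pos: [0.3484, -0.4034, 0.3409]
ee_rot: [3.124, 0.322, 0.001]
force: [1.5, -0.3, 0.4]
width: 0.0852
grip_force: 0.0
```

{"name": "jog_arm", "arguments": {
  "commands": [
    {"tx": 32, "ty": -38, "tz": -5, "spin": 2},
    {"tx": 64, "ty": -76, "tz": -10, "spin": 4},
    {"tx": 96, "ty": -115, "tz": -15, "spin": 5.2},
    {"tx": 128, "ty": -153, "tz": -15, "spin": 5.2},
    {"tx": 159, "ty": -191, "tz": -15, "spin": 5.2}
  ]
}}

```text
schema error: expected keys grip, tx, ty, tz, spin
```

{"name": "jog_arm", "arguments": {
  "commands": [
    {"tx": 26, "ty": -38},
    {"tx": 52, "ty": -75},
    {"tx": 78, "ty": -112},
    {"tx": 104, "ty": -149},
    {"tx": 130, "ty": -187}
  ]
}}

```text
schema error: expected keys grip, tx, ty, tz, spin
```

```bash
python3 - <<'E'
from h import *
from workcell import bot
c=wrist(bot); s=bot.read_state(); print(s["t"],s["ee_pos"],s["qvel"].round(2)); plan((s["ee_pos"],s["ee_rot"]),.579,.036,.36,6.7)
np.savez("pics/w1.npz",**c); cv2.imwrite("pics/w1.png",cv2.resize(c["image"][:,:,::-1],(800,600),interpolation=cv2.INTER_CUBIC))
E
```

```text
0.7 [ 0.35508129 -0.3952852   0.34335868] [ 0.05  0.05 -0.03 -0.04 -0.01 -0.06  0.22]
shift [ 310.9 -373.6  -13.5] spin 5.6 h0 12.3
```

View pics/w1.png

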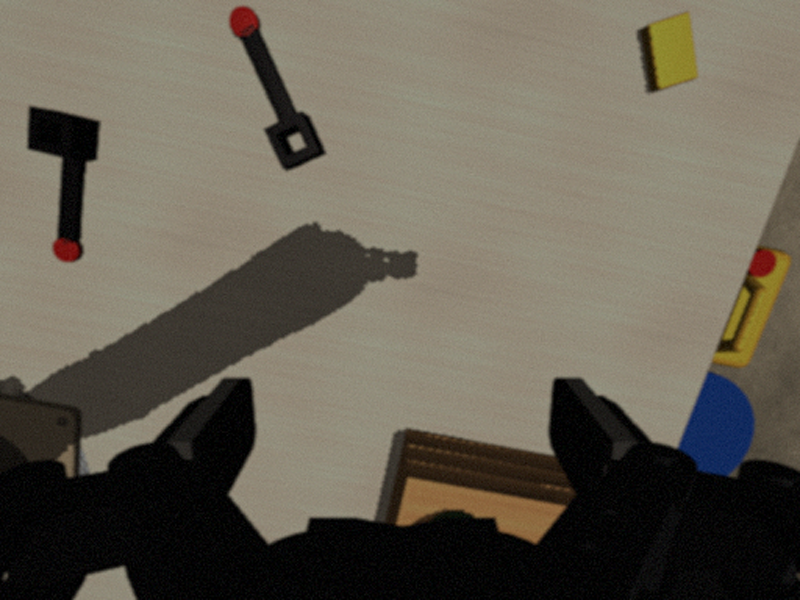

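The wrist view shows the meant lever: boss hole at (296,142), red end at (244,21). Every row needs all the keys, so I'm resending the moves that way.

{"name": "jog_arm", "arguments": {
  "commands": [
    {"grip": 1, "tx": 32, "ty": -38, "tz": -5, "spin": 2},
    {"grip": 1, "tx": 64, "ty": -76, "tz": -10, "spin": 4},
    {"grip": 1, "tx": 96, "ty": -115, "tz": -15, "spin": 5.2},
    {"grip": 1, "tx": 128, "ty": -153, "tz": -15, "spin": 5.2},
    {"grip": 1, "tx": 159, "ty": -191, "tz": -15, "spin": 5.2}
  ]
}}

```text
t: 1.2
ee_pos: [0.4647, -0.1833, 0.3548]
ee_rot: [3.136, 0.183, 0.001]
force: [0.6, -0.2, 0.1]
width: 0.0853
grip_force: 0.0
```

{"name": "jog_arm", "arguments": {
  "commands": [
    {"grip": 1, "tx": 18, "ty": -38, "tz": 0, "spin": 0},
    {"grip": 1, "tx": 36, "ty": -75, "tz": 0, "spin": 0},
    {"grip": 1, "tx": 54, "ty": -112, "tz": 0, "spin": 0},
    {"grip": 1, "tx": 70, "ty": -149, "tz": 0, "spin": 0},
    {"grip": 1, "tx": 70, "ty": -187, "tz": 0, "spin": 0}
  ]
}}

```text
t: 1.7
ee_pos: [0.5132, 0.0107, 0.3542]
ee_rot: [-3.136, -0.184, -0.001]
force: [0.3, -0.3, 0.2]
width: 0.0856
grip_force: 0.0
```

```bash
python3 - <<'E'
from h import *
from workcell import bot
w=load("w1"); print("boss",onz(w,296*.64,142*.64,.04),"tip",onz(w,244*.64,21*.64,.008))
bot.capture("top")
c=wrist(bot); s=bot.read_state(); print(s["t"],s["ee_pos"],s["qvel"].round(2)); plan((s["ee_pos"],s["ee_rot"]),.579,.036,.36,6.7)
np.savez("pics/w2.npz",**c); cv2.imwrite("pics/w2.png",cv2.resize(c["image"][:,:,::-1],(800,600),interpolation=cv2.INTER_CUBIC))
E
```

```text
boss [ 0.41837797 -0.29683322  0.04      ] tip [ 0.50846052 -0.23101498  0.008     ]
1.8 [0.51131805 0.0155191  0.35430035] [ 0.06 -0.    0.08  0.    0.05  0.    0.05]
shift [ 69.7 -11.8  -5.7] spin 0.5 h0 7.2
```

View pics/w2.png

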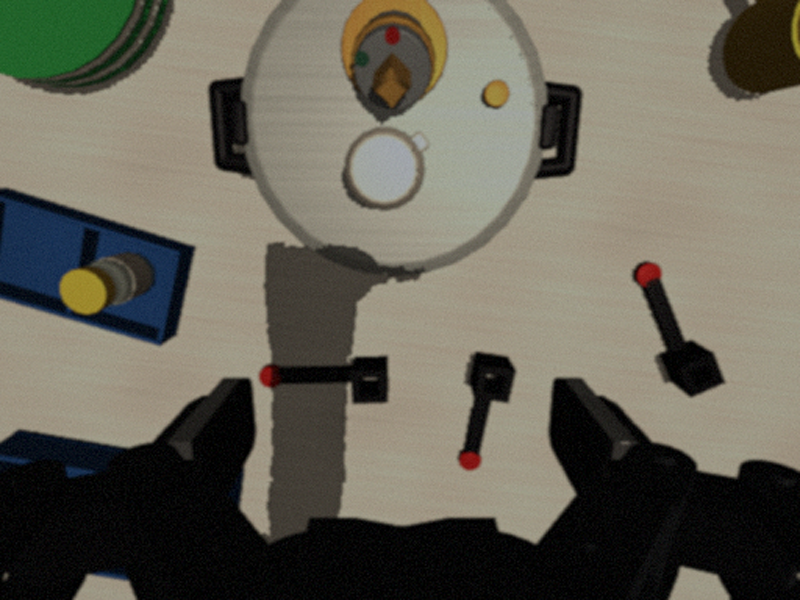

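The wrist view shows the lid with the shaker cap at (385,166), red dot (392,36), green dot (362,58), spindle around (392,80), handles at (229,127) and (560,130). Next I fit the cooker model to these points.

```bash
cat > fit.py <<'E'
from h import *
def valve(q):
    cx,cy,yaw,d,r=q; c,s=np.cos(yaw),np.sin(yaw); Rc=np.array([[c,-s,0],[s,c,0],[0,0,1.]])
    Rv=Rc@R.from_euler('y',-28,degrees=True).as_matrix(); o=np.array([cx,cy,.168])+Rc@[d,0,0]; return Rc,Rv,o
E
python3 - <<'E'
from fit import *
w=load("w2");t=load("top");k=.64
def pts(q):
    Rc,Rv,o=valve(q);C=np.array([q[0],q[1],0])
    return [C+Rc@[0,.144,.088],C+Rc@[0,-.144,.088], o+Rv@[q[4],0,0],o+Rv@[q[4]*np.cos(1.2),q[4]*np.sin(1.2),0]]
ob=np.array([[229,127],[560,130],[392,36],[362,58]])*k
f=lambda q:(proj(w,np.array(pts(q)))-ob).ravel()
r=least_squares(f,[.606,.036,.117,.04,.019]);print(r.x,np.degrees(r.x[2]),(r.fun/k).round(1))
q=r.x;Rc,Rv,o=valve(q);print("valve",o,"tip",o+Rv@[0,0,.034],"pix",proj(w,np.array([o+Rv@[0,0,.034],o,o+Rv@[0,0,.028]]))/k)
a=1.2
for hh,sz in((.028,8),(.034,5)):
  print(hh,(proj(w,np.array([o+Rv@([sz*1e-3*(i*np.cos(a)-j*np.sin(a)),sz*1e-3*(i*np.sin(a)+j*np.cos(a)),hh]) for i,j in((1,1),(1,-1),(-1,-1),(-1,1))]))/k).round(0).tolist())
print("shaker",onz(w,385*k,166*k,.225), "top says .579 .036"); 
i=cv2.cvtColor(w["image"],cv2.COLOR_RGB2BGR)[0:150,130:380]; cv2.imwrite("pics/c2.png",cv2.resize(i,(800,480),interpolation=cv2.INTER_CUBIC))
E
```

```text
[0.60642312 0.03835306 0.11796258 0.02837379 0.01930858] 6.758757694140341 [-17.6   1.5  17.8   1.8  -0.3  -0.1   0.1   0.1]
valve [0.63459973 0.04169235 0.168     ] tip [0.61874862 0.03981379 0.19802022] pix [[390.50956288  90.82379952]
 [391.95411599  70.57451487]
 [390.78302467  86.99049936]]
0.028 [[373.0, 95.0], [382.0, 68.0], [409.0, 79.0], [399.0, 105.0]]
0.034 [[379.0, 96.0], [385.0, 79.0], [402.0, 86.0], [396.0, 102.0]]
shaker [0.57768987 0.03701152 0.225     ] top says .579 .036
```

View pics/c2.png

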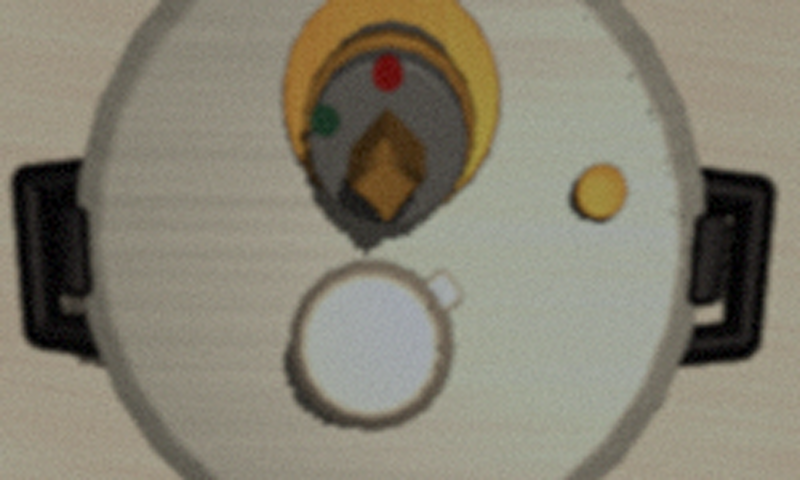

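{"name": "jog_arm", "arguments": {
  "commands": [
    {"grip": 1, "tx": 40, "ty": -8, "tz": 20, "spin": 0.5},
    {"grip": 1, "tx": 69, "ty": -12.5, "tz": 50, "spin": 0.5},
    {"grip": 1, "tx": 69, "ty": -12.5, "tz": 85, "spin": 0.5},
    {"grip": 1, "tx": 69, "ty": -12.5, "tz": 100, "spin": 0.5},
    {"grip": 1, "tx": 69, "ty": -12.5, "tz": 100, "spin": 0.5}
  ]
}}

```text
t: 2.3
ee_pos: [0.5771, 0.0283, 0.2517]
ee_rot: [3.136, 0.169, -0.01]
force: [-0.6, 0.5, 0.1]
width: 0.0851
grip_force: 0.0
```

```bash
python3 - <<'E'
from h import *
from workcell import bot
s=bot.read_state(); print(s["t"],s["ee_pos"],s["qvel"].round(2)); plan((s["ee_pos"],s["ee_rot"]),.578,.0365,.170,6.7)
E
```

```text
2.3 [0.57706119 0.02826017 0.25168463] [ 0.   -0.05 -0.   -0.06 -0.    0.03 -0.  ]
shift [ 2.3 -8.1 81.7] spin -0.5 h0 6.2
```

{"name": "jog_arm", "arguments": {
  "commands": [
    {"grip": 1, "tx": 2, "ty": -8, "tz": 25, "spin": -0.5},
    {"grip": 1, "tx": 2, "ty": -8, "tz": 50, "spin": -0.5},
    {"grip": 1, "tx": 2, "ty": -8, "tz": 75, "spin": -0.5},
    {"grip": 1, "tx": 2, "ty": -8, "tz": 82, "spin": -0.5},
    {"grip": 1, "tx": 2, "ty": -8, "tz": 82, "spin": -0.5}
  ]
}}

```text
t: 2.8
ee_pos: [0.5801, 0.037, 0.1728]
ee_rot: [3.136, 0.182, -0.001]
force: [1.0, -0.3, 0.6]
width: 0.0852
grip_force: 0.0
```

{"name": "jog_arm", "arguments": {
  "commands": [
    {"grip": 0.4, "tx": 0, "ty": 0, "tz": 0, "spin": 0},
    {"grip": 0.4, "tx": 0, "ty": 0, "tz": 0, "spin": 0},
    {"grip": 0.4, "tx": 0, "ty": 0, "tz": 0, "spin": 0},
    {"grip": 0.4, "tx": 0, "ty": 0, "tz": 0, "spin": 0},
    {"grip": 0.4, "tx": 0, "ty": 0, "tz": 0, "spin": 0}
  ],
  "force": 25
}}

```text
t: 3.3
ee_pos: [0.5809, 0.0377, 0.174]
ee_rot: [-3.136, -0.183, -0.004]
force: [-0.5, 0.9, 5.8]
width: 0.0442
grip_force: 25.1
```

{"name": "jog_arm", "arguments": {
  "commands": [
    {"grip": 0.4, "tx": 0, "ty": 0, "tz": -15, "spin": 0},
    {"grip": 0.4, "tx": 0, "ty": 0, "tz": -40, "spin": 0},
    {"grip": 0.4, "tx": -4, "ty": -2, "tz": -70, "spin": 0},
    {"grip": 0.4, "tx": -12, "ty": -25, "tz": -85, "spin": 0},
    {"grip": 0.4, "tx": -22, "ty": -65, "tz": -85, "spin": 0}
  ]
}}

```text
t: 3.8
ee_pos: [0.5527, 0.0968, 0.2601]
ee_rot: [3.135, 0.173, 0.009]
force: [1.1, 1.7, -1.4]
width: 0.0434
grip_force: 25.9
```

{"name": "jog_arm", "arguments": {
  "commands": [
    {"grip": 0.4, "tx": -12, "ty": -45, "tz": 0, "spin": 0},
    {"grip": 0.4, "tx": -24, "ty": -90, "tz": 0, "spin": 0},
    {"grip": 0.4, "tx": -36, "ty": -135, "tz": 0, "spin": 0},
    {"grip": 0.4, "tx": -48, "ty": -180, "tz": 0, "spin": 0},
    {"grip": 0.4, "tx": -56, "ty": -220, "tz": 10, "spin": 0}
  ]
}}

```text
t: 4.3
ee_pos: [0.4685, 0.3142, 0.2487]
ee_rot: [-3.134, -0.185, -0.003]
force: [1.2, -0.1, -0.8]
width: 0.0441
grip_force: 25.9
```

{"name": "jog_arm", "arguments": {
  "commands": [
    {"grip": 0.4, "tx": -5, "ty": -40, "tz": 10, "spin": 0},
    {"grip": 0.4, "tx": -8, "ty": -63, "tz": 30, "spin": 0},
    {"grip": 0.4, "tx": -8, "ty": -63, "tz": 60, "spin": 0},
    {"grip": 0.4, "tx": -8, "ty": -63, "tz": 80, "spin": 0},
    {"grip": 0.4, "tx": -8, "ty": -63, "tz": 80, "spin": 0}
  ]
}}

```text
t: 4.8
ee_pos: [0.4522, 0.3715, 0.1647]
ee_rot: [3.132, 0.184, -0.008]
force: [-0.5, -0.4, -0.8]
width: 0.0438
grip_force: 25.9
```

```bash
python3 - <<'E'
from h import *
from workcell import bot
c=bot.capture("scene");s=bot.read_state(); print(s["t"],s["ee_pos"],s["qvel"].round(2),s["width"],s["grip_force"],s["force"]); plan((s["ee_pos"],s["ee_rot"]),.455,.374,.051,6.7)
np.savez("pics/s3.npz",**c); cv2.imwrite("pics/s3.png",cv2.resize(c["image"][190:350,180:400,::-1],(800,582),interpolation=cv2.INTER_CUBIC))
E
```

```text
4.85 [0.45339696 0.37231851 0.16656562] [ 0.01 -0.04 -0.   -0.04 -0.    0.   -0.  ] 0.043867569456454016 25.928150231775362 [ 0.04411228  0.49535018 -0.48964089]
shift [  2.1  -1.7 115.6] spin -0.0 h0 6.7
```

View pics/s3.png

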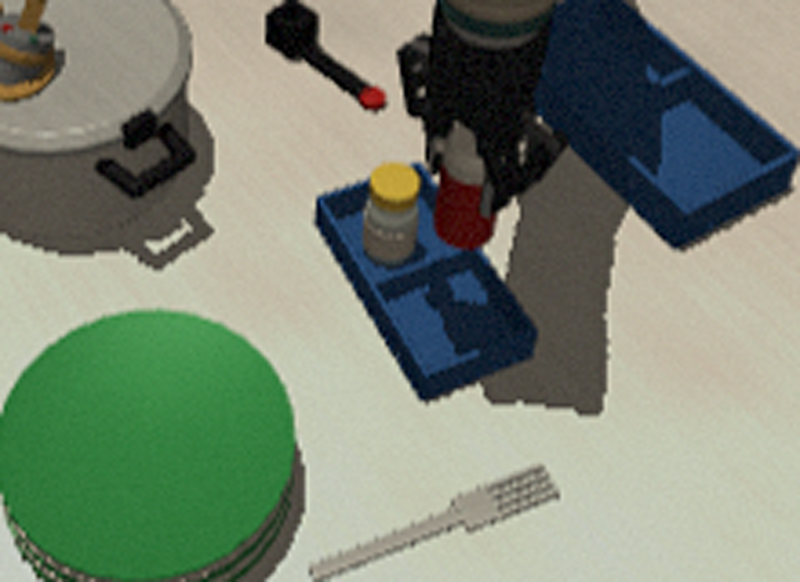

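The shaker hangs upright, with its base at crop (465,245), above the tray's empty half. Lowering it now.

{"name": "jog_arm", "arguments": {
  "commands": [
    {"grip": 0.4, "tx": 2, "ty": -2, "tz": 35, "spin": 0},
    {"grip": 0.4, "tx": 2, "ty": -2, "tz": 70, "spin": 0},
    {"grip": 0.4, "tx": 2, "ty": -2, "tz": 95, "spin": 0},
    {"grip": 0.4, "tx": 2, "ty": -2, "tz": 104, "spin": 0},
    {"grip": 0.4, "tx": 2, "ty": -2, "tz": 108, "spin": 0}
  ]
}}

```text
t: 5.35
ee_pos: [0.4565, 0.3755, 0.0601]
ee_rot: [-3.136, -0.182, -0.001]
force: [-0.5, 0.1, -0.4]
width: 0.044
grip_force: 25.9
```

{"name": "jog_arm", "arguments": {
  "commands": [
    {"grip": 0.4, "tx": 0, "ty": 0, "tz": 2, "spin": 0},
    {"grip": 0.4, "tx": 0, "ty": 0, "tz": 4, "spin": 0},
    {"grip": 0.4, "tx": 0, "ty": 0, "tz": 6, "spin": 0},
    {"grip": 0.4, "tx": 0, "ty": 0, "tz": 7, "spin": 0},
    {"grip": 0.4, "tx": 0, "ty": 0, "tz": 7, "spin": 0}
  ]
}}

```text
t: 5.85
ee_pos: [0.4561, 0.3754, 0.053]
ee_rot: [-3.136, -0.183, -0.0]
force: [0.2, 0.6, -0.5]
width: 0.0438
grip_force: 25.9
```

{"name": "jog_arm", "arguments": {
  "commands": [
    {"grip": 0.4, "tx": 0, "ty": 0, "tz": 1, "spin": 0},
    {"grip": 0.4, "tx": 0, "ty": 0, "tz": 2, "spin": 0},
    {"grip": 0.4, "tx": 0, "ty": 0, "tz": 3, "spin": 0},
    {"grip": 0.4, "tx": 0, "ty": 0, "tz": 3, "spin": 0},
    {"grip": 0.4, "tx": 0, "ty": 0, "tz": 3, "spin": 0}
  ]
}}

```text
t: 6.35
ee_pos: [0.4559, 0.3753, 0.0496]
ee_rot: [3.136, 0.183, -0.0]
force: [-0.3, -0.9, -1.1]
width: 0.0435
grip_force: 25.9
```

{"name": "jog_arm", "arguments": {
  "commands": [
    {"grip": 0.4, "tx": 0, "ty": 0, "tz": 1, "spin": 0},
    {"grip": 0.4, "tx": 0, "ty": 0, "tz": 2, "spin": 0},
    {"grip": 0.4, "tx": 0, "ty": 0, "tz": 2, "spin": 0},
    {"grip": 0.75, "tx": 0, "ty": 0, "tz": 2, "spin": 0},
    {"grip": 0.75, "tx": 0, "ty": 0, "tz": 2, "spin": 0}
  ]
}}

```text
t: 6.85
ee_pos: [0.4561, 0.3754, 0.0478]
ee_rot: [-3.136, -0.183, -0.001]
force: [0.3, -0.0, -0.0]
width: 0.064
grip_force: 0.0
```

{"name": "jog_arm", "arguments": {
  "commands": [
    {"grip": 0.75, "tx": 0, "ty": 0, "tz": 2, "spin": 0},
    {"grip": 0.75, "tx": 0, "ty": 0, "tz": -20, "spin": 0},
    {"grip": 0.75, "tx": 0, "ty": 0, "tz": -50, "spin": 0},
    {"grip": 0.75, "tx": 0, "ty": 0, "tz": -90, "spin": 0},
    {"grip": 0.75, "tx": 0, "ty": 0, "tz": -135, "spin": 0}
  ]
}}

```text
t: 7.35
ee_pos: [0.4552, 0.3746, 0.1828]
ee_rot: [3.135, 0.183, -0.004]
force: [0.8, 0.5, 0.3]
width: 0.064
grip_force: 0.0
```

```bash
python3 - <<'E'
from h import *
from workcell import bot
c=bot.capture("scene");s=bot.read_state(); print(s["t"],s["ee_pos"],s["width"],s["force"])
np.savez("pics/s4.npz",**c)
h=cv2.cvtColor(c["image"],cv2.COLOR_RGB2HSV);m=((h[...,0]<6)|(h[...,0]>174))&(h[...,1]>150)&(h[...,2]>60)
for st,ce,mm in blobs(m,15): 
    r=cv2.minAreaRect(cv2.findNonZero(mm.astype(np.uint8))); print(st,ce,r)
slot=np.array([.455,.374,.005]); print(proj(c,np.array([slot,slot+[0,0,.03],slot+[0,0,.06]])))
# lever heading: boss vs tip
b=np.array([.4187,-.295]);t=np.array([.509,-.231]);d=t-b;print(np.degrees(np.arctan2(d[1],d[0])),np.linalg.norm(d))
E
```

```text
7.4 [0.45891953 0.37801044 0.19099467] 0.0639845578840821 [1.94296395 1.20318766 4.14853629]
[186 173   6   5  26] [188.5 174.8] ((188.5, 175.0), (4.0, 5.0), 90.0)
[258 172   6   5  20] [260.4 173.4] ((260.2307434082031, 173.15382385253906), (4.992301940917969, 3.882901668548584), 33.690067291259766)
[279 214   7   6  34] [281.9 216.5] ((282.0, 216.5), (5.0, 6.0), 90.0)
[296 266  16  19 207] [303.3 276.2] ((303.33428955078125, 275.8847961425781), (14.99063491821289, 16.864463806152344), 12.994616508483887)
[[301.62065964 279.3189347 ]
 [302.59008157 273.06608267]
 [303.59523958 266.58272997]]
35.32705461690274 0.1106801246837028
```

{"name": "jog_arm", "arguments": {
  "commands": [
    {"grip": 0.75, "tx": 12, "ty": 35, "tz": -30, "spin": 0},
    {"grip": 0.75, "tx": 25, "ty": 73, "tz": -55, "spin": 0},
    {"grip": 0.75, "tx": 38, "ty": 113, "tz": -75, "spin": 0},
    {"grip": 0.75, "tx": 52, "ty": 155, "tz": -90, "spin": 0},
    {"grip": 0.75, "tx": 67, "ty": 200, "tz": -95, "spin": 0}
  ]
}}

```text
t: 7.9
ee_pos: [0.547, 0.1838, 0.2793]
ee_rot: [-3.135, -0.185, -0.005]
force: [1.3, 0.3, 0.0]
width: 0.0642
grip_force: 0.0
```

{"name": "jog_arm", "arguments": {
  "commands": [
    {"grip": 0.75, "tx": 15, "ty": 45, "tz": 0, "spin": 0},
    {"grip": 0.75, "tx": 30, "ty": 88, "tz": 0, "spin": 0},
    {"grip": 0.75, "tx": 45, "ty": 130, "tz": 0, "spin": 0},
    {"grip": 0.75, "tx": 53, "ty": 153, "tz": 0, "spin": 0},
    {"grip": 0.75, "tx": 53, "ty": 153, "tz": 0, "spin": 0}
  ]
}}

```text
t: 8.4
ee_pos: [0.6175, 0.0326, 0.2768]
ee_rot: [3.134, 0.17, 0.0]
force: [0.3, -0.8, -0.5]
width: 0.064
grip_force: 0.0
```

```bash
python3 - <<'E'
from h import *
from workcell import bot
bot.capture("top");bot.capture("top");bot.capture("top")
c=wrist(bot);s=bot.read_state(); print(s["t"],s["ee_pos"],s["qvel"].round(3),s["force"])
np.savez("pics/w3.npz",**c); p=proj(c,np.array([[.625,.04,.18]]))[0].astype(int);print(p)
x0,y0=max(p[0]-75,0),max(p[1]-56,0);print(x0,y0); cv2.imwrite("pics/w3.png",cv2.resize(c["image"][y0:y0+112,x0:x0+150,::-1],(800,597),interpolation=cv2.INTER_CUBIC))
E
```

```text
8.6 [0.6156464  0.04051195 0.2774206 ] [-0.01  -0.005 -0.003  0.     0.     0.001  0.003] [0.8306594  1.02813555 0.00177948]
[258 184]
183 128
```

View pics/w3.png

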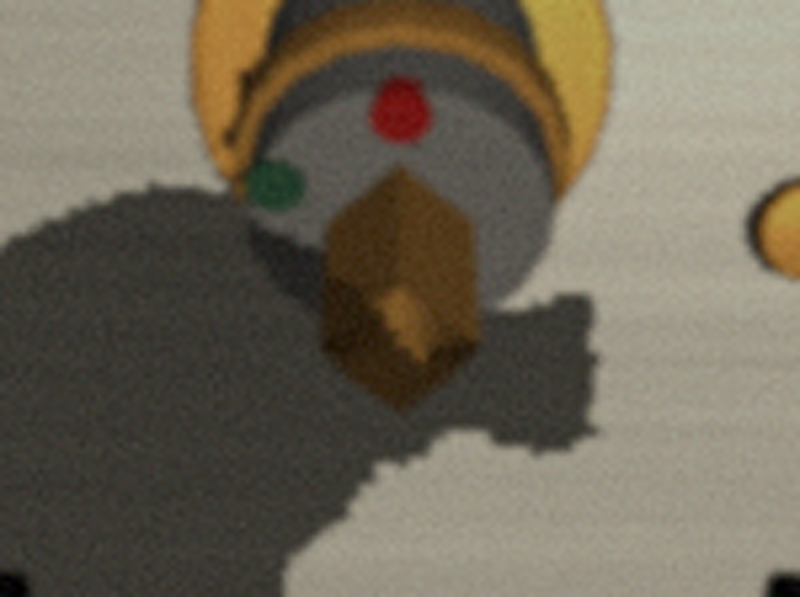

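This view shows the red dot at (401,109), the green dot at (275,185), spindle shoulder corners at (322,345), (478,345) and (402,412), and a base corner at (401,165). The spindle is standing partly turned, about 45° off the valve's x. I'll refit the valve and work out how far to turn it back with the fingers.

```bash
cat >> fit.py <<'E'
def model(q):
    Rc,Rv,o=valve([q[0],q[1],q[2],0,0]); a=1.2-q[3]; S=8*2**.5*1e-3
    P=[[q[4],0,0],[q[4]*np.cos(1.2),q[4]*np.sin(1.2),0]]+[[S*np.cos(a+b),S*np.sin(a+b),h] for b,h in((np.pi/4,.028),(-3*np.pi/4,.028),(3*np.pi/4,.028),(-np.pi/4,0))]
    return o+np.array(P)@Rv.T
E
python3 - <<'E'
from fit import *
from workcell import bot
w=load("w3")
ob=np.array([[401,109],[275,185],[322,345],[478,345],[402,412],[401,165]])*.1875+[183,128]
r=least_squares(lambda q:(proj(w,model(q))-ob).ravel(),[.6346,.0417,.118,.415,.0193])
q=r.x;print(q,(r.fun).round(1)); Rc,Rv,o=valve([q[0],q[1],q[2],0,0]);print("yaw",np.degrees(q[2]),"tip",o+Rv@[0,0,.034]); np.save("pics/q.npy",q)
a=Rv@[np.cos(1.2),np.sin(1.2),0];print("arm heading open",np.degrees(np.arctan2(a[1],a[0])))
g=o+Rv@[0,0,.027];print("grasp pt",g); s=bot.read_state();print(s["joint_positions"].round(2));plan((s["ee_pos"],s["ee_rot"]),g[0],g[1],.183,78-90)
E
```

```text
[0.6339768  0.04112501 0.11545198 0.40715804 0.02046236] [ 0.1  0.5 -0.3 -0.2 -0.3  0.7  0.7  0.6 -0.1 -1.2 -0.1 -0.4]
yaw 6.614911144856102 tip [0.61812103 0.03928625 0.19802022]
arm heading open 77.66900087737497
grasp pt [0.62138545 0.03966482 0.19183959]
[-0.04  0.54 -0.11  1.55  0.06  1.06 -1.62]
shift [ 5.7  1.6 94.4] spin 18.8 h0 6.8
```

{"name": "jog_arm", "arguments": {
  "commands": [
    {"grip": 0.75, "tx": 6, "ty": 1, "tz": 15, "spin": 7},
    {"grip": 0.75, "tx": 6, "ty": 1, "tz": 40, "spin": 14},
    {"grip": 0.75, "tx": 6, "ty": 1, "tz": 65, "spin": 20},
    {"grip": 0.75, "tx": 6, "ty": 1, "tz": 88, "spin": 20},
    {"grip": 0.75, "tx": 6, "ty": 1, "tz": 94, "spin": 20}
  ]
}}

```text
t: 9.1
ee_pos: [0.62, 0.0404, 0.1812]
ee_rot: [3.121, -0.36, -0.008]
force: [-0.2, 0.3, 0.0]
width: 0.0638
grip_force: 0.0
```

{"name": "jog_arm", "arguments": {
  "commands": [
    {"grip": 0.4, "tx": 0, "ty": 0, "tz": 0, "spin": 0},
    {"grip": 0.2, "tx": 0, "ty": 0, "tz": 0, "spin": 0},
    {"grip": 0.1, "tx": 0, "ty": 0, "tz": 0, "spin": 0},
    {"grip": 0.1, "tx": 0, "ty": 0, "tz": 0, "spin": 0},
    {"grip": 0.1, "tx": 0, "ty": 0, "tz": 0, "spin": 0}
  ],
  "force": 30
}}

```text
t: 9.6
ee_pos: [0.6235, 0.0402, 0.1854]
ee_rot: [-3.118, 0.363, -0.005]
force: [-0.8, 4.9, 5.9]
width: 0.018
grip_force: 29.1
```

{"name": "jog_arm", "arguments": {
  "commands": [
    {"grip": 0.1, "tx": 0, "ty": 0, "tz": 0, "spin": -3},
    {"grip": 0.1, "tx": 0, "ty": 0, "tz": 0, "spin": -4},
    {"grip": 0.1, "tx": 0, "ty": 0, "tz": 0, "spin": -4},
    {"grip": 0.7, "tx": 0, "ty": 0, "tz": 0, "spin": -4},
    {"grip": 0.7, "tx": 0, "ty": 0, "tz": 0, "spin": -4}
  ]
}}

```text
t: 10.1
ee_pos: [0.6219, 0.0371, 0.1836]
ee_rot: [3.129, -0.256, -0.001]
force: [-1.0, -0.5, 0.2]
width: 0.0467
grip_force: 0.0
```

{"name": "jog_arm", "arguments": {
  "commands": [
    {"grip": 0.8, "tx": 0, "ty": 0, "tz": -20, "spin": -4},
    {"grip": 0.8, "tx": -3, "ty": 0, "tz": -45, "spin": -4},
    {"grip": 0.8, "tx": -6, "ty": 0, "tz": -75, "spin": -4},
    {"grip": 0.8, "tx": -6, "ty": 0, "tz": -94, "spin": -4},
    {"grip": 0.8, "tx": -6, "ty": 0, "tz": -94, "spin": -4}
  ]
}}

```text
t: 10.6
ee_pos: [0.6178, 0.0383, 0.2805]
ee_rot: [3.138, -0.148, 0.008]
force: [0.3, 0.2, 0.1]
width: 0.0681
grip_force: 0.0
```

```bash
python3 - <<'E'
from fit import *
from workcell import bot
bot.capture("top");bot.capture("top");
c=wrist(bot);s=bot.read_state(); print(s["t"],s["ee_pos"],s["ee_rot"],s["qvel"].round(3),s["joint_positions"].round(2))
np.savez("pics/w4.npz",**c); p=proj(c,np.array([[.625,.04,.18]]))[0].astype(int)
x0,y0=max(p[0]-75,0),max(p[1]-56,0);print(x0,y0); cv2.imwrite("pics/w4.png",cv2.resize(c["image"][y0:y0+112,x0:x0+150,::-1],(800,597),interpolation=cv2.INTER_CUBIC))
q=np.load("pics/q.npy")
for th in(0,.1,.2): 
    q[3]=th;print(th,((proj(c,model(q))-[x0,y0])/.1875).round().tolist())
# lever: move plan with tool heading -55 above boss
plan((s["ee_pos"],s["ee_rot"]),.4187,-.295,.20,-55)
E
```

```text
10.75 [0.61551461 0.03858971 0.27647195] [ 3.13715127 -0.14683795 -0.00342787] [-0.002  0.013 -0.003  0.008 -0.003 -0.001  0.   ] [-0.07  0.54 -0.06  1.56  0.03  1.05 -1.8 ]
178 128
0 [[363.0, 118.0], [257.0, 215.0], [343.0, 388.0], [475.0, 312.0], [452.0, 396.0], [347.0, 180.0]]
0.1 [[363.0, 118.0], [257.0, 215.0], [338.0, 383.0], [479.0, 317.0], [446.0, 399.0], [354.0, 176.0]]
0.2 [[363.0, 118.0], [257.0, 215.0], [335.0, 378.0], [483.0, 322.0], [439.0, 402.0], [360.0, 173.0]]
shift [-164.6  350.4   77.2] spin 49.6 h0 -5.4
```

View pics/w4.png

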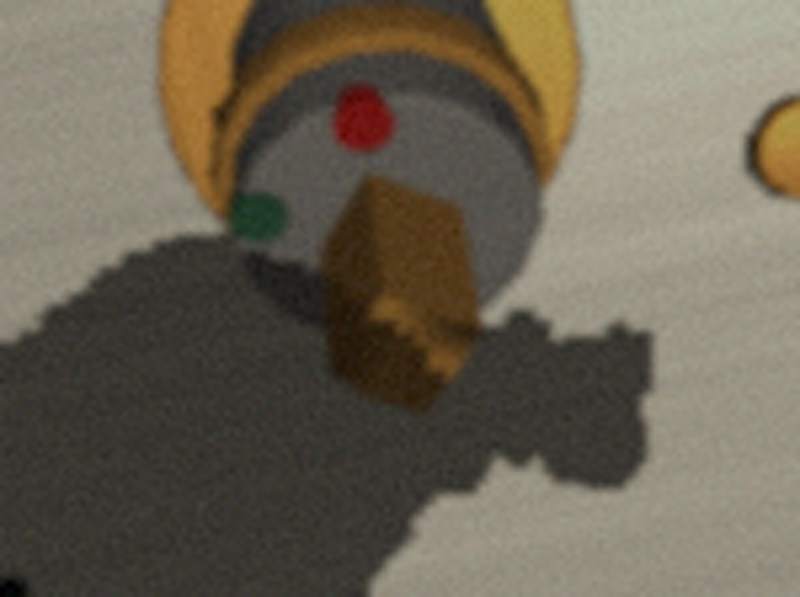

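The corners are now near (335,375), (478,328) and (425,408), so the spindle turned only to about 0.27 rad. I'll grip again with more turn.

{"name": "jog_arm", "arguments": {
  "commands": [
    {"grip": 0.7, "tx": 6, "ty": -1, "tz": 20, "spin": -6},
    {"grip": 0.6, "tx": 6, "ty": -1, "tz": 50, "spin": -10},
    {"grip": 0.6, "tx": 6, "ty": -1, "tz": 80, "spin": -10},
    {"grip": 0.6, "tx": 6, "ty": -1, "tz": 94, "spin": -10},
    {"grip": 0.6, "tx": 6, "ty": -1, "tz": 94, "spin": -10}
  ]
}}

```text
t: 11.25
ee_pos: [0.6202, 0.0393, 0.1806]
ee_rot: [3.138, 0.128, -0.01]
force: [0.6, -0.5, 0.5]
width: 0.0513
grip_force: 0.0
```

{"name": "jog_arm", "arguments": {
  "commands": [
    {"grip": 0.1, "tx": 0, "ty": 0, "tz": 0, "spin": 0},
    {"grip": 0.1, "tx": 0, "ty": 0, "tz": 0, "spin": 0},
    {"grip": 0.1, "tx": 0, "ty": 0, "tz": 0, "spin": 0},
    {"grip": 0.1, "tx": 0, "ty": 0, "tz": 0, "spin": -5},
    {"grip": 0.1, "tx": 0, "ty": 0, "tz": 0, "spin": -10}
  ],
  "force": 60
}}

```text
t: 11.75
ee_pos: [0.6235, 0.0401, 0.1855]
ee_rot: [3.115, 0.406, 0.005]
force: [0.0, 0.5, 3.0]
width: 0.0169
grip_force: 59.6
```

{"name": "jog_arm", "arguments": {
  "commands": [
    {"grip": 0.1, "tx": 0, "ty": 0, "tz": 0, "spin": 0},
    {"grip": 0.1, "tx": 0, "ty": 0, "tz": 0, "spin": 0},
    {"grip": 0.7, "tx": 0, "ty": 0, "tz": 0, "spin": 0},
    {"grip": 0.7, "tx": 0, "ty": 0, "tz": 0, "spin": 0},
    {"grip": 0.7, "tx": 0, "ty": 0, "tz": -30, "spin": 0}
  ]
}}

```text
t: 12.25
ee_pos: [0.6193, 0.039, 0.2101]
ee_rot: [3.116, 0.4, -0.014]
force: [0.1, 0.1, -0.1]
width: 0.0587
grip_force: 0.0
```

{"name": "jog_arm", "arguments": {
  "commands": [
    {"grip": 0.8, "tx": -2, "ty": 0, "tz": -30, "spin": 8},
    {"grip": 0.8, "tx": -4, "ty": 0, "tz": -60, "spin": 14},
    {"grip": 0.8, "tx": -4, "ty": 0, "tz": -64, "spin": 14},
    {"grip": 0.8, "tx": -4, "ty": 0, "tz": -64, "spin": 14},
    {"grip": 0.8, "tx": -4, "ty": 0, "tz": -64, "spin": 14}
  ]
}}

```text
t: 12.75
ee_pos: [0.6178, 0.0386, 0.2765]
ee_rot: [3.141, 0.019, -0.003]
force: [-0.3, -0.3, -0.3]
width: 0.0683
grip_force: 0.0
```

```bash
cat > spin.py <<'E'
from fit import *
def hull(q,th):
    Rc,Rv,o=valve([q[0],q[1],q[2],0,0]);P=[]
    for h,s in((.0,8),(.028,8),(.034,5)):
        for b in range(4):
            a=1.2-th+np.pi/4+b*np.pi/2; P.append(o+Rv@[s*2**.5*1e-3*np.cos(a),s*2**.5*1e-3*np.sin(a),h])
    return np.array(P)
def theta(c,q,off=0):
    h=cv2.cvtColor(c["image"],cv2.COLOR_RGB2HSV);b=(h[...,0]<24)&(h[...,0]>6)&(h[...,1]>110)
    ctr=proj(c,hull(q,.2).mean(0)[None])[0]; Y,X=np.mgrid[:384,:512]; roi=np.hypot(X-ctr[0],Y-ctr[1])<24; b&=roi
    out=[]
    for th in np.arange(-.1,.9,.05):
        for dx in(-2,-1,0,1,2):
            for dy in(-2,-1,0,1,2):
                m=np.zeros(b.shape,np.uint8);cv2.fillConvexPoly(m,cv2.convexHull((proj(c,hull(q,th))+[dx,dy]).round().astype(np.int32)),1)
                out.append(((m>0)&b).sum()/(((m>0)|b)&roi).sum()); out[-1]=(round(out[-1],3),round(th,2),dx,dy)
    return sorted(out)[::-1][:4]
E
python3 - <<'E'
from spin import *
from workcell import bot
bot.capture("top");c=wrist(bot);s=bot.read_state();np.savez("pics/w5.npz",**c)
print(s["t"],s["ee_pos"],s["qvel"].round(3)); q=np.load("pics/q.npy")
for n in("w3","w4","w5"): print(n,theta(load(n),q))
plan((s["ee_pos"],s["ee_rot"]),.4187,-.295,.20,-55)
E
```

```text
12.85 [0.61769628 0.03856637 0.2761309 ] [ 0.001  0.    -0.001 -0.005 -0.     0.003 -0.001]
w3 [(np.float64(0.935), np.float64(0.35), -1, -1), (np.float64(0.932), np.float64(0.4), -1, -1), (np.float64(0.931), np.float64(0.5), -1, -1), (np.float64(0.93), np.float64(0.45), -1, -2)]
w4 [(np.float64(0.942), np.float64(0.15), -1, -1), (np.float64(0.938), np.float64(0.05), -1, -1), (np.float64(0.937), np.float64(0.15), -1, -2), (np.float64(0.937), np.float64(0.1), -1, -1)]
w5 [(np.float64(0.953), np.float64(-0.05), -1, -1), (np.float64(0.951), np.float64(0.05), -1, -1), (np.float64(0.947), np.float64(0.0), -1, -1), (np.float64(0.945), np.float64(0.0), -1, -2)]
shift [-202.8  331.1   76.8] spin 55.7 h0 0.7
```

{"name": "jog_arm", "arguments": {
  "commands": [
    {"grip": 0.8, "tx": -18, "ty": 30, "tz": 0, "spin": 6},
    {"grip": 0.8, "tx": -38, "ty": 64, "tz": 0, "spin": 12},
    {"grip": 0.8, "tx": -58, "ty": 98, "tz": 0, "spin": 18},
    {"grip": 0.8, "tx": -79, "ty": 132, "tz": 0, "spin": 24},
    {"grip": 0.8, "tx": -100, "ty": 165, "tz": 0, "spin": 28}
  ]
}}

```text
t: 13.35
ee_pos: [0.519, -0.1287, 0.2767]
ee_rot: [3.051, -0.747, -0.003]
force: [-0.1, -0.5, -0.5]
width: 0.0682
grip_force: 0.0
```

{"name": "jog_arm", "arguments": {
  "commands": [
    {"grip": 0.8, "tx": -2, "ty": 40, "tz": 20, "spin": 6},
    {"grip": 0.8, "tx": -4, "ty": 80, "tz": 45, "spin": 12},
    {"grip": 0.8, "tx": -7, "ty": 118, "tz": 75, "spin": 18},
    {"grip": 0.8, "tx": -9, "ty": 156, "tz": 105, "spin": 24},
    {"grip": 0.8, "tx": -12, "ty": 194, "tz": 130, "spin": 28}
  ]
}}

```text
t: 13.85
ee_pos: [0.4191, -0.2949, 0.1456]
ee_rot: [2.78, -1.463, -0.003]
force: [0.2, -0.3, -0.2]
width: 0.0682
grip_force: 0.0
```

```bash
python3 - <<'E'
from h import *
from workcell import bot
for i in range(4): bot.capture("top")
c=wrist(bot);s=bot.read_state();np.savez("pics/w6.npz",**c);print(s["t"],s["ee_pos"],s["qvel"].round(3),s["joint_positions"].round(2))
cv2.imwrite("pics/w6.png",cv2.resize(c["image"][:,:,::-1],(800,600),interpolation=cv2.INTER_CUBIC))
E
```

```text
14.1 [ 0.42083751 -0.29368594  0.14714581] [-0.026 -0.02  -0.013 -0.011 -0.001  0.002  0.001] [ 0.45  0.56  0.16  1.98 -0.15  0.61 -1.83]
```

View pics/w6.png

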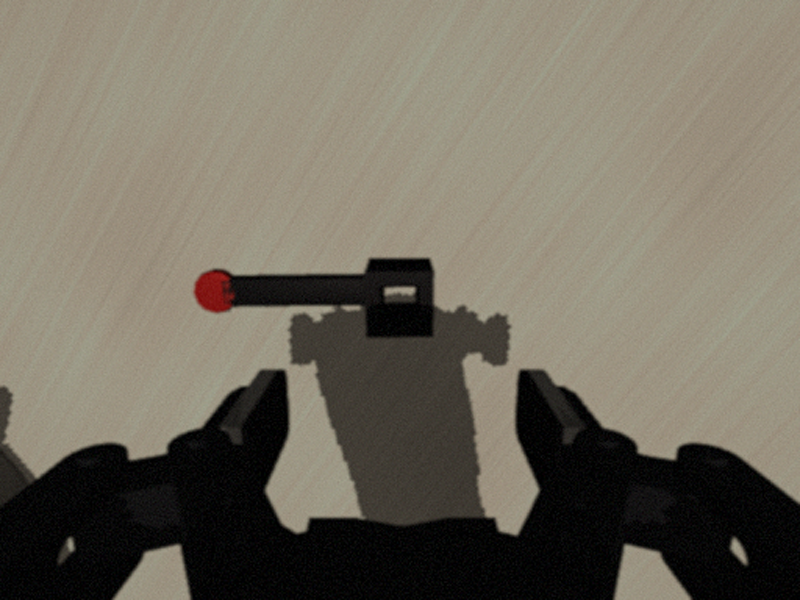

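The lever lies square between the fingers: hole at (400,295), boss columns 367–433, red end at (215,291).

```bash
python3 - <<'E'
from h import *
from workcell import bot
w=load("w6");k=.64
b=onz(w,400*k,295.5*k,.04);t=onz(w,215*k,291*k,.007);d=(t-b)[:2];print(b,t,np.linalg.norm(d),np.degrees(np.arctan2(d[1],d[0])))
L=np.degrees(np.arctan2(d[1],d[0]))
s=bot.read_state();plan((s["ee_pos"],s["ee_rot"]),b[0],b[1],.014,L-90)
for p in((18,18),(18,-18),(-18,18),(-18,-18)):
    c,sn=np.cos(np.radians(L)),np.sin(np.radians(L));x=b[:2]+np.array([c*p[0]-sn*p[1],sn*p[0]+c*p[1]])/1e3;print(p,(proj(w,np.array([[*x,.04],[*x,0]]))/k).round())
E
```

```text
[ 0.42139821 -0.29653843  0.04      ] [ 0.50798646 -0.23000811  0.007     ] 0.10919619556801709 37.536972978737175
shift [  2.8   1.2 133.1] spin -2.8 h0 -55.3
(18, 18) [[368. 330.]
 [372. 309.]]
(18, -18) [[363. 263.]
 [368. 251.]]
(-18, 18) [[436. 327.]
 [431. 307.]]
(-18, -18) [[433. 260.]
 [429. 248.]]
```

```bash
python3 - <<'E'
from h import *
from workcell import bot
w=load("w6");k=.64
b=onz(w,400*k,303*k,.04);t=onz(w,215*k,291*k,.007);d=(t-b)[:2];print(b,t,np.linalg.norm(d),np.degrees(np.arctan2(d[1],d[0])))
for u,v in((360,290),(240,290)): print(onz(w,u*k,v*k,.01))
s=bot.read_state();plan((s["ee_pos"],s["ee_rot"]),b[0],b[1],.014,np.degrees(np.arctan2(d[1],d[0]))-90)
E
```

```text
[ 0.41910119 -0.2932025   0.04      ] [ 0.50798646 -0.23000811  0.007     ] 0.10906017781706358 35.41152664867905
[ 0.43820919 -0.27973803  0.01      ]
[ 0.49574632 -0.24006312  0.01      ]
shift [ -1.2   1.2 133.1] spin -0.7 h0 -55.3
```

{"name": "jog_arm", "arguments": {
  "commands": [
    {"grip": 0.8, "tx": -1, "ty": 1, "tz": 35, "spin": -0.5},
    {"grip": 0.8, "tx": -1, "ty": 1, "tz": 75, "spin": -0.5},
    {"grip": 0.8, "tx": -1, "ty": 1, "tz": 110, "spin": -0.5},
    {"grip": 0.8, "tx": -1, "ty": 1, "tz": 128, "spin": -0.5},
    {"grip": 0.8, "tx": -1, "ty": 1, "tz": 134, "spin": -0.5}
  ]
}}

```text
t: 14.6
ee_pos: [0.42, -0.2919, 0.0123]
ee_rot: [-2.79, 1.441, 0.003]
force: [-0.0, 0.3, 0.7]
width: 0.0682
grip_force: 0.0
```

{"name": "jog_arm", "arguments": {
  "commands": [
    {"grip": 0.6, "tx": 0, "ty": 0, "tz": 0, "spin": 0},
    {"grip": 0.3, "tx": 0, "ty": 0, "tz": 0, "spin": 0},
    {"grip": 0.3, "tx": 0, "ty": 0, "tz": 0, "spin": 0},
    {"grip": 0.3, "tx": 0, "ty": 0, "tz": 0, "spin": 0},
    {"grip": 0.3, "tx": 0, "ty": 0, "tz": 0, "spin": 0}
  ],
  "force": 25
}}

```text
t: 15.1
ee_pos: [0.4206, -0.2943, 0.015]
ee_rot: [-2.789, 1.446, -0.004]
force: [0.4, 1.4, 8.0]
width: 0.0356
grip_force: 26.7
```

{"name": "jog_arm", "arguments": {
  "commands": [
    {"grip": 0.3, "tx": 0, "ty": 0, "tz": -20, "spin": 0},
    {"grip": 0.3, "tx": 0, "ty": 0, "tz": -60, "spin": 0},
    {"grip": 0.3, "tx": 0, "ty": 0, "tz": -105, "spin": 0},
    {"grip": 0.3, "tx": 0, "ty": 0, "tz": -150, "spin": 0},
    {"grip": 0.3, "tx": 0, "ty": 0, "tz": -195, "spin": 0}
  ]
}}

```text
t: 15.6
ee_pos: [0.4188, -0.2937, 0.2108]
ee_rot: [2.789, -1.447, -0.0]
force: [1.7, -0.3, -1.3]
width: 0.0353
grip_force: 25.6
```

{"name": "jog_arm", "arguments": {
  "commands": [
    {"grip": 0.3, "tx": 0, "ty": -10, "tz": -30, "spin": -4},
    {"grip": 0.3, "tx": 0, "ty": -30, "tz": -50, "spin": -10},
    {"grip": 0.3, "tx": 0, "ty": -60, "tz": -50, "spin": -16},
    {"grip": 0.3, "tx": 0, "ty": -95, "tz": -50, "spin": -22},
    {"grip": 0.3, "tx": 0, "ty": -130, "tz": -50, "spin": -22}
  ]
}}

```text
t: 16.1
ee_pos: [0.526, -0.2185, 0.2594]
ee_rot: [-3.014, 0.886, -0.001]
force: [1.0, -0.4, -1.7]
width: 0.0354
grip_force: 25.6
```

```bash
python3 - <<'E'
from h import *
from workcell import bot
bot.capture("top");bot.capture("top");s=bot.read_state();print(s["t"],s["ee_pos"],s["qvel"].round(3),s["width"],s["force"]);plan((s["ee_pos"],s["ee_rot"]),.6229,.0392,.245,-12.3)
E
```

```text
16.2 [ 0.52974478 -0.21410365  0.25878394] [ 0.041 -0.02   0.063  0.06   0.037  0.017  0.034] 0.03529131235855718 [-0.39803825 -0.06819562 -1.17871165]
shift [ -57.1 -263.7   14.8] spin -20.1 h0 -32.4
```

{"name": "jog_arm", "arguments": {
  "commands": [
    {"grip": 0.3, "tx": -10, "ty": -45, "tz": 0, "spin": -4},
    {"grip": 0.3, "tx": -20, "ty": -92, "tz": 0, "spin": -10},
    {"grip": 0.3, "tx": -31, "ty": -140, "tz": 0, "spin": -15},
    {"grip": 0.3, "tx": -41, "ty": -188, "tz": 0, "spin": -20},
    {"grip": 0.3, "tx": -51, "ty": -235, "tz": 0, "spin": -20}
  ]
}}

```text
t: 16.7
ee_pos: [0.6099, 0.0071, 0.2589]
ee_rot: [3.122, -0.349, -0.0]
force: [1.5, -1.7, -1.3]
width: 0.0357
grip_force: 25.8
```

{"name": "jog_arm", "arguments": {
  "commands": [
    {"grip": 0.3, "tx": 0, "ty": -20, "tz": 0, "spin": 0},
    {"grip": 0.3, "tx": 0, "ty": -25, "tz": 0, "spin": 0},
    {"grip": 0.3, "tx": 0, "ty": -25, "tz": 0, "spin": 0},
    {"grip": 0.3, "tx": 0, "ty": -25, "tz": 0, "spin": 0},
    {"grip": 0.3, "tx": 0, "ty": -25, "tz": 0, "spin": 0}
  ]
}}

```text
t: 17.2
ee_pos: [0.6153, 0.0276, 0.2588]
ee_rot: [3.12, -0.356, -0.0]
force: [0.4, -0.1, -1.9]
width: 0.0357
grip_force: 25.8
```

```bash
python3 - <<'E'
from h import *
from workcell import bot
c=wrist(bot);s=bot.read_state();np.savez("pics/w7.npz",**c);print(s["t"],s["ee_pos"],s["qvel"].round(3),s["width"],s["force"]);plan((s["ee_pos"],s["ee_rot"]),.6229,.0392,.226,-12.3)
cv2.imwrite("pics/w7.png",cv2.resize(c["image"][130:330,120:390,::-1],(800,592),interpolation=cv2.INTER_CUBIC))
E
```

```text
17.25 [0.61545316 0.02801337 0.25888474] [-0.004  0.002 -0.01  -0.003 -0.003 -0.001 -0.004] 0.035033225245437304 [ 0.85877491 -0.35990168 -1.57281312]
shift [  4.7 -12.6  32.9] spin -0.7 h0 -13.0
```

View pics/w7.png

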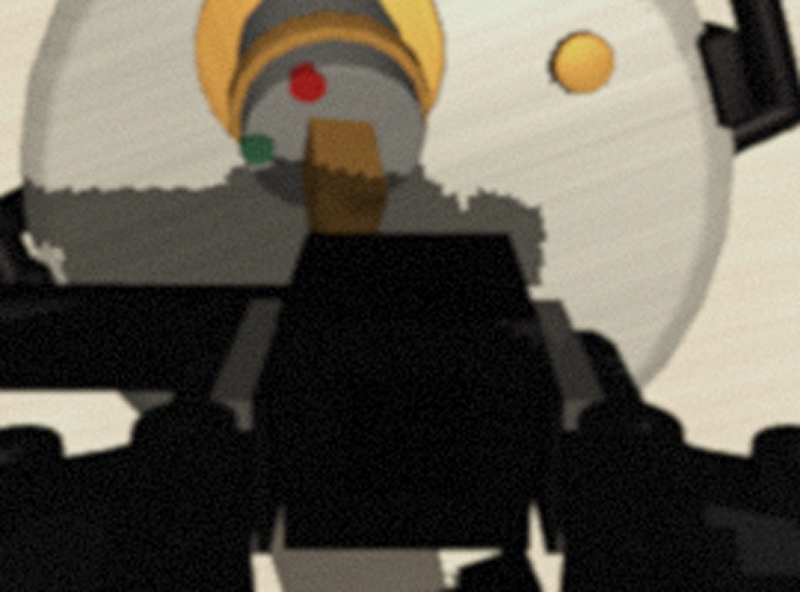

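The lever is held level, its arm to the left. The boss's front lower edge is at row 235, columns 308–510, just short of the spindle. Checking the boss offset in the tool frame.

```bash
python3 - <<'E'
from h import *
w=load("w7");T=w["T_tool_cam"]
for u in(308,510,409):
    for z in(.013,.015,.017):
        d=T[:3,:3]@[(120+u*.3375-w["cx"])/foc(w),(130+235*.3375-w["cy"])/foc(w),1];print(u,z,((T[:3,3]+d*(z-T[2,3])/d[2])*1000).round(1))
# world waypoints for TCP (boss off -1.8mm in tool x => TCP +off)
T0=np.array([.6181,.0393,.198]);e=np.array([.9934,.1152,0]);f=np.array([-.1152,.9934,0]);zz=np.array([0,0,1.]);h=np.radians(-12.3);tx=np.array([np.cos(h),np.sin(h),0])
import sys
off=.0018
for nm,g in dict(W0=(3,0,45),W1=(4.5,0,27),W2=(-10.3,5,22.5),W3=(-7,5,16.3)).items():
    p=T0+(g[0]*e+g[1]*f+g[2]*zz)/1000+off*tx-[0,0,.019]; print(nm,p.round(4))
E
```

```text
308 0.013 [ 15.5 -17.   13. ]
308 0.015 [ 14.9 -17.2  15. ]
308 0.017 [ 14.3 -17.4  17. ]
510 0.013 [15.6 18.3 13. ]
510 0.015 [14.9 18.6 15. ]
510 0.017 [14.3 18.8 17. ]
409 0.013 [15.6  0.7 13. ]
409 0.015 [14.9  0.7 15. ]
409 0.017 [14.3  0.7 17. ]
W0 [0.6228 0.0393 0.224 ]
W1 [0.6243 0.0394 0.206 ]
W2 [0.6091 0.0427 0.2015]
W3 [0.6123 0.0431 0.1953]
```

{"name": "jog_arm", "arguments": {
  "commands": [
    {"grip": 0.3, "tx": 3, "ty": -8, "tz": 5, "spin": -0.7},
    {"grip": 0.3, "tx": 5.7, "ty": -12.5, "tz": 15, "spin": -0.7},
    {"grip": 0.3, "tx": 5.7, "ty": -12.5, "tz": 25, "spin": -0.7},
    {"grip": 0.3, "tx": 5.7, "ty": -12.5, "tz": 32, "spin": -0.7},
    {"grip": 0.3, "tx": 5.7, "ty": -12.5, "tz": 32, "spin": -0.7}
  ]
}}

```text
t: 17.75
ee_pos: [0.6229, 0.0411, 0.2248]
ee_rot: [3.123, -0.332, -0.006]
force: [-0.3, -0.2, -0.9]
width: 0.0359
grip_force: 25.8
```

```bash
python3 - <<'E'
from h import *
from workcell import bot
s=bot.read_state();print(s["t"],s["ee_pos"],s["force"]);plan((s["ee_pos"],s["ee_rot"]),.6253,.0392,.206,-12.3)
E
```

```text
17.75 [0.62285997 0.04107467 0.22475034] [-0.32266477 -0.24049356 -0.89607817]
shift [ 2.8  1.3 18.7] spin 0.2 h0 -12.1
```

{"name": "jog_arm", "arguments": {
  "commands": [
    {"grip": 0.3, "tx": 2.5, "ty": 1, "tz": 5, "spin": 0},
    {"grip": 0.3, "tx": 2.5, "ty": 1, "tz": 10, "spin": 0},
    {"grip": 0.3, "tx": 2.5, "ty": 1, "tz": 14, "spin": 0},
    {"grip": 0.3, "tx": 2.5, "ty": 1, "tz": 17, "spin": 0},
    {"grip": 0.3, "tx": 2.5, "ty": 1, "tz": 18, "spin": 0}
  ]
}}

```text
t: 18.25
ee_pos: [0.6255, 0.0398, 0.2083]
ee_rot: [3.124, -0.332, -0.003]
force: [-2.4, -0.3, 0.8]
width: 0.0355
grip_force: 26.0
```

{"name": "jog_arm", "arguments": {
  "commands": [
    {"grip": 0.3, "tx": 0, "ty": 0, "tz": 2, "spin": 0},
    {"grip": 0.3, "tx": -3, "ty": 0, "tz": 4, "spin": 0},
    {"grip": 0.3, "tx": -6, "ty": 0, "tz": 5, "spin": 0},
    {"grip": 0.3, "tx": -8, "ty": 0, "tz": 5, "spin": 0},
    {"grip": 0.3, "tx": -8, "ty": 0, "tz": 5, "spin": 0}
  ]
}}

```text
t: 18.75
ee_pos: [0.6235, 0.0401, 0.2055]
ee_rot: [-3.124, 0.334, -0.019]
force: [8.1, -2.8, 0.5]
width: 0.0357
grip_force: 25.9
```

{"name": "jog_arm", "arguments": {
  "commands": [
    {"grip": 0.3, "tx": -4, "ty": 0, "tz": 1, "spin": 0},
    {"grip": 0.3, "tx": -8, "ty": 0, "tz": 2, "spin": 0},
    {"grip": 0.3, "tx": -10, "ty": 0, "tz": 3, "spin": 0},
    {"grip": 0.3, "tx": -12, "ty": 0, "tz": 3, "spin": 0},
    {"grip": 0.3, "tx": -12, "ty": 0, "tz": 3, "spin": 0}
  ]
}}

```text
t: 19.25
ee_pos: [0.6128, 0.0426, 0.2029]
ee_rot: [-3.123, 0.334, -0.022]
force: [9.3, -3.1, -0.1]
width: 0.0357
grip_force: 25.9
```

{"name": "jog_arm", "arguments": {
  "commands": [
    {"grip": 0.3, "tx": -2, "ty": 0, "tz": 2, "spin": 0},
    {"grip": 0.3, "tx": -1, "ty": -0.5, "tz": 5, "spin": 0},
    {"grip": 0.3, "tx": 0, "ty": -1, "tz": 8, "spin": 0},
    {"grip": 0.3, "tx": 1, "ty": -1, "tz": 10, "spin": 0},
    {"grip": 0.3, "tx": 1, "ty": -1, "tz": 10, "spin": 0}
  ]
}}

```text
t: 19.75
ee_pos: [0.6133, 0.0432, 0.1942]
ee_rot: [-3.123, 0.334, -0.02]
force: [4.7, -3.2, 9.0]
width: 0.0355
grip_force: 27.5
```

```bash
python3 - <<'E'
from h import *
from workcell import bot
c=bot.capture("scene");np.savez("pics/s5.npz",**c)
s=bot.read_state();w=wrist(bot);np.savez("pics/w8.npz",**w);print(s["t"],s["ee_pos"],s["force"],s["torque"])
# red end of lever: triangulate scene+wrist
for n,cc in(("s",c),("w",w)):
    h=cv2.cvtColor(cc["image"],cv2.COLOR_RGB2HSV);m=((h[...,0]<6)|(h[...,0]>174))&(h[...,1]>150)&(h[...,2]>40)
    print(n,[(st[:4].tolist(),ce,int(st[4])) for st,ce,_ in blobs(m,10)])
E
```

```text
19.8 [0.6133084  0.04318304 0.19414951] [ 4.28649187 -3.01072217  9.07360691] [-0.78661975 -1.20915053 -0.06942103]
s [([258, 172, 6, 5], array([260.4, 173.4]), 20), ([196, 211, 9, 9], array([199.8, 215. ]), 62), ([279, 214, 7, 6], array([281.9, 216.6]), 36), ([296, 266, 17, 20], array([303.3, 276.2]), 218)]
w [([232, 157, 17, 18], array([239.7, 165.6]), 228), ([12, 196, 51, 48], array([ 37. , 219.6]), 1595)]
```

```bash
python3 - <<'E'
from fit import *
c=load("s5");w=load("w8");q=np.load("pics/q.npy");Rc,Rv,o=valve([q[0],q[1],q[2],0,0])
p=tri((c,199.8,215.),(w,37,219.6));print(p,(Rv.T@(p-o)*1e3).round(1),proj(c,p[None]),proj(w,p[None]))
for a in(1.2,1.1,1.3):
  for h in(10,17,22): print(a,h,proj(c,(o+Rv@[.115*np.cos(a),.115*np.sin(a),(h+5)/1e3])[None]).round(1),proj(w,(o+Rv@[.115*np.cos(a),.115*np.sin(a),(h+5)/1e3])[None]).round(1))
E
```

```text
[0.64815103 0.14757492 0.18891685] [ 33.1 104.1   6.1] [[199.61181727 215.10625373]] [[ 37.06812479 220.76550617]]
1.2 10 [[198.9 213.2]] [[ 10.  224.6]]
1.2 17 [[199.7 211. ]] [[  3.1 236. ]]
1.2 22 [[200.3 209.5]] [[ -2.2 244.6]]
1.1 10 [[194.9 212.6]] [[1.000e-01 2.062e+02]]
1.1 17 [[195.7 210.4]] [[ -7.5 217.4]]
1.1 22 [[196.2 208.8]] [[-13.4 226. ]]
1.3 10 [[202.7 213.6]] [[ 21.5 241.1]]
1.3 17 [[203.5 211.4]] [[ 15.3 252.5]]
1.3 22 [[204.1 209.9]] [[ 10.7 261.2]]
```

{"name": "jog_arm", "arguments": {
  "commands": [
    {"grip": 0.6, "tx": 0, "ty": 0, "tz": 0, "spin": 0},
    {"grip": 0.6, "tx": 0, "ty": 0, "tz": 0, "spin": 0},
    {"grip": 0.6, "tx": 0, "ty": 0, "tz": 0, "spin": 0},
    {"grip": 0.6, "tx": 0, "ty": 0, "tz": -15, "spin": 0},
    {"grip": 0.6, "tx": 0, "ty": 0, "tz": -40, "spin": 0}
  ]
}}

```text
t: 20.35
ee_pos: [0.606, 0.0451, 0.2289]
ee_rot: [3.123, -0.331, -0.009]
force: [-0.0, -0.6, -0.3]
width: 0.0511
grip_force: 0.0
```

{"name": "jog_arm", "arguments": {
  "commands": [
    {"grip": 0.4, "tx": 0, "ty": 0, "tz": -25, "spin": 0},
    {"grip": 0, "tx": 0, "ty": 0, "tz": -25, "spin": 0},
    {"grip": 0, "tx": 0, "ty": 0, "tz": -25, "spin": 0},
    {"grip": 0, "tx": 0, "ty": 0, "tz": -25, "spin": 0},
    {"grip": 0, "tx": 0, "ty": 0, "tz": -25, "spin": 0}
  ]
}}

```text
t: 20.85
ee_pos: [0.6071, 0.0448, 0.2544]
ee_rot: [3.124, -0.331, -0.004]
force: [0.1, 0.4, -0.2]
width: -0.0001
grip_force: 0.0
```

```bash
cat > tip.py <<'E'
from fit import *
from workcell import bot
def red(cc,n):
    h=cv2.cvtColor(cc["image"],cv2.COLOR_RGB2HSV);m=((h[...,0]<6)|(h[...,0]>174))&(h[...,1]>150)&(h[...,2]>40)
    return [(ce,int(st[4])) for st,ce,_ in blobs(m,10)]
c=bot.capture("scene");s=bot.read_state();w=wrist(bot);np.savez("pics/sl.npz",**c);np.savez("pics/wl.npz",**w)
q=np.load("pics/q.npy");Rc,Rv,o=valve([q[0],q[1],q[2],0,0])
print(s["t"],s["ee_pos"],s["force"].round(1),s["width"])
S=[x for x,a in red(c,"s")];W=red(w,"w");print(W)
pred=lambda p:o+Rv@p
for x in S:
    for y,a in W:
        p=tri((c,*x),(w,*y));e=np.abs(proj(c,p[None])-x).max()+np.abs(proj(w,p[None])-y).max()
        if e<4: print("tip in valve mm",(Rv.T@(p-o)*1e3).round(1),"err",round(e,1),x,y)
E
python3 tip.py; python3 - <<'E'
from h import *
from workcell import bot
s=bot.read_state();e=np.array([.9934,.1152,0]);tg=np.array([.6074,.0381,.2183])-.008*e+[0,0,.006];plan((s["ee_pos"],s["ee_rot"]),*tg,-12.3)
E
```

```text
20.9 [0.60722398 0.04479133 0.2545351 ] [-0.1 -0.  -0.4] -0.00021621388161998804
[(array([244.5, 141.4]), 117), (array([ 95.5, 180.2]), 954), (array([ 42.3, 321.6]), 977)]
tip in valve mm [ 34.4 102.9   7.1] err 0.1 [199.1 214.6] [ 95.5 180.2]
tip in valve mm [-188.8  355.9  -62. ] err 1.3 [303.3 276.3] [ 42.3 321.6]
shift [-6.1  9.1 30.5] spin 0.2 h0 -12.1
```

{"name": "jog_arm", "arguments": {
  "commands": [
    {"grip": 0, "tx": -3, "ty": 6, "tz": 5, "spin": 0},
    {"grip": 0, "tx": -6, "ty": 12, "tz": 15, "spin": 0},
    {"grip": 0, "tx": -6, "ty": 12, "tz": 25, "spin": 0},
    {"grip": 0, "tx": -6, "ty": 12, "tz": 30, "spin": 0},
    {"grip": 0, "tx": -6, "ty": 12, "tz": 30, "spin": 0}
  ]
}}

```text
t: 21.45
ee_pos: [0.5988, 0.0344, 0.2244]
ee_rot: [3.124, -0.332, -0.003]
force: [-0.3, -0.8, 0.4]
width: -0.0003
grip_force: 0.0
```

{"name": "jog_arm", "arguments": {
  "commands": [
    {"grip": 0, "tx": 1, "ty": -0.4, "tz": 3, "spin": 0},
    {"grip": 0, "tx": 2, "ty": -0.7, "tz": 6, "spin": 0},
    {"grip": 0, "tx": 4, "ty": -1.5, "tz": 9, "spin": 0},
    {"grip": 0, "tx": 5, "ty": -2, "tz": 12, "spin": 0},
    {"grip": 0, "tx": 5, "ty": -2, "tz": 12, "spin": 0}
  ]
}}

```text
t: 21.95
ee_pos: [0.6048, 0.0351, 0.2133]
ee_rot: [3.124, -0.332, -0.001]
force: [0.3, 0.8, -0.0]
width: 0.0001
grip_force: 0.0
```

{"name": "jog_arm", "arguments": {
  "commands": [
    {"grip": 0, "tx": 1, "ty": -0.4, "tz": 3, "spin": 0},
    {"grip": 0, "tx": 2.5, "ty": -0.8, "tz": 6, "spin": 0},
    {"grip": 0, "tx": 4, "ty": -1.4, "tz": 9, "spin": 0},
    {"grip": 0, "tx": 5, "ty": -1.8, "tz": 12, "spin": 0},
    {"grip": 0, "tx": 5, "ty": -1.8, "tz": 12, "spin": 0}
  ]
}}

```text
t: 22.45
ee_pos: [0.6103, 0.036, 0.2019]
ee_rot: [-3.124, 0.332, -0.0]
force: [-1.7, -0.1, 4.6]
width: 0.0003
grip_force: 2.3
```

{"name": "jog_arm", "arguments": {
  "commands": [
    {"grip": 0, "tx": 1, "ty": -0.4, "tz": 3, "spin": 0},
    {"grip": 0, "tx": 2.5, "ty": -0.8, "tz": 6, "spin": 0},
    {"grip": 0, "tx": 4, "ty": -1.4, "tz": 9, "spin": 0},
    {"grip": 0, "tx": 5, "ty": -1.8, "tz": 11, "spin": 0},
    {"grip": 0, "tx": 5, "ty": -1.8, "tz": 11, "spin": 0}
  ]
}}

```text
t: 22.95
ee_pos: [0.6122, 0.0373, 0.1979]
ee_rot: [-3.124, 0.332, 0.006]
force: [-23.6, -0.7, 51.1]
width: 0.0001
grip_force: 28.7
```

```bash
python3 tip.py
```

```text
23.0 [0.61218296 0.03725336 0.19788585] [-23.2  -0.5  49.8] 0.00017303651428900057
[(array([228.6, 163.1]), 180), (array([ 20.2, 197.6]), 1771), (array([ 13.7, 341.8]), 222)]
tip in valve mm [45.5 98.4  6.1] err 0.8 [195.  214.3] [ 20.2 197.6]
```

{"name": "jog_arm", "arguments": {
  "commands": [
    {"grip": 0, "tx": -3, "ty": 1, "tz": -20, "spin": 0},
    {"grip": 0, "tx": -5, "ty": 1, "tz": -50, "spin": 0},
    {"grip": 0.3, "tx": -5, "ty": -10, "tz": -80, "spin": 0},
    {"grip": 0.3, "tx": -5, "ty": -30, "tz": -100, "spin": 0},
    {"grip": 0.3, "tx": -5, "ty": -30, "tz": -100, "spin": 0}
  ]
}}

```text
t: 23.55
ee_pos: [0.6189, 0.0711, 0.2938]
ee_rot: [-3.12, 0.325, -0.01]
force: [0.2, 0.9, 0.1]
width: 0.0258
grip_force: 0.0
```

```bash
cat > lev.py <<'E'
from fit import *
q=np.load("pics/q.npy");Rc,Rv,o=valve([q[0],q[1],q[2],0,0])
def box(x0,x1,y0,y1,z0,z1): return np.array([[x,y,z] for x in(x0,x1) for y in(y0,y1) for z in(z0,z1)])/1e3
B=[box(-18,18,-18,18,0,40),box(15,121,-9,9,0,10)]
def mask(c,p):
    h,a,rx,ry,du,dv=p; M=Rv@R.from_euler('xy',[rx,ry]).as_matrix()@R.from_euler('z',a).as_matrix(); m=np.zeros((384,512),np.uint8)
    for b in B: cv2.fillConvexPoly(m,cv2.convexHull((proj(c,o+Rv@[0,0,h]+b@M.T)+[du,dv]).round().astype(np.int32)),1)
    return m>0
def fitlev(c,roi_px=14):
    hsv=cv2.cvtColor(c["image"],cv2.COLOR_RGB2HSV);redm=((hsv[...,0]<6)|(hsv[...,0]>174))&(hsv[...,1]>150)
    blk=(cv2.GaussianBlur(hsv[...,2],(0,0),1)<45)|redm
    base=mask(c,(.008,1.15,0,0,0,0)).astype(np.uint8);roi=cv2.dilate(base,np.ones((2*roi_px+1,)*2))>0
    best=[]
    for h in np.arange(-.003,.020,.001):
        b=(-1,)
        for a in np.arange(1.05,1.3,.025):
            for ry in(0,.06,.12,.17):
              for du in(-1,0,1):
                for dv in(-1,0,1):
                    m=mask(c,(h,a,0,ry,du,dv));i=((m&blk)&roi).sum()/((m|blk)&roi).sum()
                    if i>b[0]: b=(round(i,4),round(h*1e3,1),round(a,3),ry,du,dv)
        best.append(b)
    return best
E
python3 tip.py; python3 - <<'E'
from lev import *
w=load("wl");c=load("sl")
for n,x in(("w",w),("s",c)):
    for b in sorted(fitlev(x))[::-1][:6]: print(n,[float(v) for v in b])
h=cv2.cvtColor(w["image"],cv2.COLOR_RGB2GRAY)
E
```

```text
23.6 [0.61751998 0.06880949 0.29164553] [-0.3 -0.1 -0.5] 0.02525993451472445
[(array([278.7, 143.1]), 77), (array([150.2, 163.5]), 681), (array([ 76.9, 300.4]), 172), (array([245.6, 330.5]), 64)]
tip in valve mm [45.5 99.   6.2] err 0.3 [195.1 214.4] [150.2 163.5]
tip in valve mm [-315.8  134.7  -17.6] err 2.5 [282.1 216.7] [245.6 330.5]
w [0.8164, -1.0, 1.175, 0.0, 0.0, 0.0]
w [0.8159, -2.0, 1.175, 0.0, 1.0, 1.0]
w [0.8129, 2.0, 1.175, 0.12, 1.0, 1.0]
w [0.8118, 0.0, 1.2, 0.12, 1.0, 1.0]
w [0.8114, -3.0, 1.175, 0.06, 1.0, 1.0]
w [0.8106, 1.0, 1.175, 0.12, 0.0, 1.0]
s [0.728, 3.0, 1.1, 0.0, 1.0, 0.0]
s [0.728, 2.0, 1.1, 0.0, 1.0, 0.0]
s [0.7219, 1.0, 1.15, 0.0, 0.0, 1.0]
s [0.7213, 6.0, 1.125, 0.0, 0.0, 1.0]
s [0.7199, 4.0, 1.1, 0.0, 1.0, 1.0]
s [0.7134, -3.0, 1.15, 0.06, 1.0, 0.0]
```

```bash
python3 - <<'E'
from h import *
from workcell import bot
bot.capture("top");bot.capture("top");s=bot.read_state();print(s["ee_pos"]);plan((s["ee_pos"],s["ee_rot"]),.6122,.0373,.217,-12.3)
E
```

```text
[0.6158132  0.06570903 0.2890747 ]
shift [ 2.6 28.4 72.1] spin 0.1 h0 -12.2
```

{"name": "jog_arm", "arguments": {
  "commands": [
    {"grip": 0.24, "tx": 2.5, "ty": 15, "tz": 10, "spin": 0},
    {"grip": 0.24, "tx": 2.5, "ty": 28.5, "tz": 30, "spin": 0},
    {"grip": 0.24, "tx": 2.5, "ty": 28.5, "tz": 55, "spin": 0},
    {"grip": 0.24, "tx": 2.5, "ty": 28.5, "tz": 72, "spin": 0},
    {"grip": 0.24, "tx": 2.5, "ty": 28.5, "tz": 72, "spin": 0}
  ]
}}

```text
t: 24.25
ee_pos: [0.6104, 0.036, 0.2147]
ee_rot: [3.121, -0.335, -0.012]
force: [-0.9, -0.1, -0.8]
width: 0.021
grip_force: 0.0
```

{"name": "jog_arm", "arguments": {
  "commands": [
    {"grip": 0.24, "tx": 0, "ty": 0, "tz": 2, "spin": 0},
    {"grip": 0.24, "tx": 0, "ty": 0, "tz": 4, "spin": 0},
    {"grip": 0.24, "tx": 0, "ty": 0, "tz": 6, "spin": 0},
    {"grip": 0.24, "tx": 0, "ty": 0, "tz": 8, "spin": 0},
    {"grip": 0.24, "tx": 0, "ty": 0, "tz": 8, "spin": 0}
  ]
}}

```text
t: 24.75
ee_pos: [0.6132, 0.0387, 0.2108]
ee_rot: [-3.124, 0.331, -0.0]
force: [-0.3, -0.3, -0.2]
width: 0.0206
grip_force: 0.0
```

{"name": "jog_arm", "arguments": {
  "commands": [
    {"grip": 0.24, "tx": 0, "ty": 0, "tz": 1, "spin": 0},
    {"grip": 0.24, "tx": 0, "ty": 0, "tz": 2, "spin": 0},
    {"grip": 0.24, "tx": 0, "ty": 0, "tz": 3, "spin": 0},
    {"grip": 0.24, "tx": 0, "ty": 0, "tz": 4, "spin": 0},
    {"grip": 0.24, "tx": 0, "ty": 0, "tz": 4, "spin": 0}
  ]
}}

```text
t: 25.25
ee_pos: [0.6137, 0.0388, 0.2082]
ee_rot: [-3.124, 0.332, -0.002]
force: [-1.5, -0.0, 7.8]
width: 0.0203
grip_force: 4.1
```

Contact comes at the height expected for a home lever. One more firm push along the axis, then I retreat.

{"name": "jog_arm", "arguments": {
  "commands": [
    {"grip": 0.24, "tx": 1, "ty": -0.4, "tz": 2, "spin": 0},
    {"grip": 0.24, "tx": 2, "ty": -0.7, "tz": 4, "spin": 0},
    {"grip": 0.24, "tx": 3, "ty": -1, "tz": 6, "spin": 0},
    {"grip": 0.24, "tx": 3, "ty": -1, "tz": 6, "spin": 0},
    {"grip": 0.24, "tx": 3, "ty": -1, "tz": 6, "spin": 0}
  ]
}}

```text
t: 25.75
ee_pos: [0.6144, 0.0391, 0.2072]
ee_rot: [-3.124, 0.332, 0.002]
force: [-18.8, -0.8, 42.0]
width: 0.0207
grip_force: 23.2
```

```bash
cat > sweep.py <<'E'
from lev import *
def wp(a,off,R_=.085,dz=-.012):
    p=o+Rv@[R_*np.cos(a)-off*np.sin(a),R_*np.sin(a)+off*np.cos(a),0]; m=o+Rv@[R_*np.cos(a),R_*np.sin(a),.005]; p[2]=m[2]+dz; return p
E
python3 - <<'E'
from sweep import *
from workcell import bot
s=bot.read_state();print(s["ee_pos"]);x0=wp(1.2,.045);print(x0);plan((s["ee_pos"],s["ee_rot"]),*x0,-12.3)
M=R.from_rotvec(s["ee_rot"]).as_matrix()
for a,f in((1.2,.045),(1.2,.021),(.9,.021),(.6,.021),(.3,.021),(.0,.021),(-.15,.021)): p=wp(a,f);print(a,f,p.round(4),"rel start",(M.T@(p-x0)*1e3).round(1))
E
```

```text
[0.61438268 0.03907753 0.20723969]
[0.61320048 0.13488527 0.17487465]
shift [-21.2 -93.4  32.4] spin 0.2 h0 -12.1
1.2 0.045 [0.6132 0.1349 0.1749] rel start [0. 0. 0.]
1.2 0.021 [0.6338 0.1285 0.1749] rel start [21.5  1.9 -0. ]
0.9 0.021 [0.6567 0.1239 0.1852] rel start [ 44.8   1.6 -10.4]
0.6 0.021 [0.6776 0.1119 0.1933] rel start [ 67.7   8.9 -18.6]
0.3 0.021 [0.6946 0.0936 0.1985] rel start [ 88.2  23.2 -23.8]
0.0 0.021 [0.7061 0.0706 0.2003] rel start [104.3  43.3 -25.6]
-0.15 0.021 [0.7095 0.058  0.1999] rel start [110.3  54.9 -25.1]
```

{"name": "jog_arm", "arguments": {
  "commands": [
    {"grip": 0.24, "tx": -5, "ty": 0, "tz": -20, "spin": 0},
    {"grip": 0, "tx": -10, "ty": 0, "tz": -45, "spin": 0},
    {"grip": 0, "tx": -18, "ty": -30, "tz": -45, "spin": 0},
    {"grip": 0, "tx": -22, "ty": -65, "tz": -45, "spin": 0},
    {"grip": 0, "tx": -24, "ty": -92, "tz": -45, "spin": 0}
  ]
}}

```text
t: 26.25
ee_pos: [0.6121, 0.1363, 0.2461]
ee_rot: [-3.123, 0.33, -0.001]
force: [0.3, 0.8, 0.0]
width: 0.0
grip_force: 0.0
```

```bash
python3 tip.py; python3 - <<'E'
from sweep import *
from workcell import bot
bot.capture("top");bot.capture("top");s=bot.read_state();print(s["ee_pos"]);plan((s["ee_pos"],s["ee_rot"]),*wp(1.2,.045),-12.3)
E
```

```text
26.3 [0.61220178 0.14283172 0.24584817] [1.  5.1 0.1] -2.3709356550211264e-05
[(array([394.8, 118.5]), 122), (array([240.4, 142. ]), 1150), (array([111.3, 298.9]), 19)]
tip in valve mm [45.9 98.6  6.5] err 0.3 [194.8 214.3] [240.4 142. ]
[0.61202498 0.1343935  0.24543927]
shift [ 1.1 -0.8 70.6] spin 0.3 h0 -12.0
```

Now down beside the arm on its robot side, then sweep.

{"name": "jog_arm", "arguments": {
  "commands": [
    {"grip": 0, "tx": 0, "ty": -1, "tz": 25, "spin": 0},
    {"grip": 0, "tx": 0, "ty": -1, "tz": 50, "spin": 0},
    {"grip": 0, "tx": 0, "ty": -1, "tz": 70, "spin": 0},
    {"grip": 0, "tx": 5, "ty": 0, "tz": 70, "spin": 0},
    {"grip": 0, "tx": 10, "ty": 0, "tz": 70, "spin": 0}
  ]
}}

```text
t: 26.95
ee_pos: [0.6227, 0.1302, 0.176]
ee_rot: [3.123, -0.335, 0.0]
force: [0.5, -0.2, 0.5]
width: 0.0002
grip_force: 0.0
```

{"name": "jog_arm", "arguments": {
  "commands": [
    {"grip": 0, "tx": 7, "ty": 2, "tz": -1, "spin": 0},
    {"grip": 0, "tx": 14, "ty": 2, "tz": -1, "spin": 0},
    {"grip": 0, "tx": 21, "ty": 2, "tz": -4, "spin": 0},
    {"grip": 0, "tx": 28, "ty": 2, "tz": -7, "spin": 0},
    {"grip": 0, "tx": 35, "ty": 2, "tz": -10, "spin": 0}
  ]
}}

```text
t: 27.45
ee_pos: [0.656, 0.1222, 0.1861]
ee_rot: [3.124, -0.332, -0.001]
force: [-2.1, -1.0, -0.0]
width: -0.0
grip_force: 0.8
```

{"name": "jog_arm", "arguments": {
  "commands": [
    {"grip": 0, "tx": 11, "ty": 3, "tz": -4, "spin": 0},
    {"grip": 0, "tx": 23, "ty": 7.5, "tz": -8, "spin": 0},
    {"grip": 0, "tx": 33, "ty": 14, "tz": -11, "spin": 0},
    {"grip": 0, "tx": 43, "ty": 21.5, "tz": -13.5, "spin": 0},
    {"grip": 0, "tx": 50, "ty": 29, "tz": -14.5, "spin": 0}
  ]
}}

```text
t: 27.95
ee_pos: [0.6998, 0.083, 0.2006]
ee_rot: [-3.124, 0.332, -0.002]
force: [-1.2, 0.4, 0.4]
width: -0.0002
grip_force: 0.6
```

{"name": "jog_arm", "arguments": {
  "commands": [
    {"grip": 0, "tx": 4, "ty": 4, "tz": 0, "spin": 0},
    {"grip": 0, "tx": 7, "ty": 8, "tz": -1, "spin": 0},
    {"grip": 0, "tx": 9, "ty": 12, "tz": -1, "spin": 0},
    {"grip": 0, "tx": 10, "ty": 14, "tz": -1, "spin": 0},
    {"grip": 0, "tx": 10, "ty": 14, "tz": -1, "spin": 0}
  ]
}}

```text
t: 28.45
ee_pos: [0.7055, 0.0675, 0.2012]
ee_rot: [3.124, -0.332, 0.0]
force: [-1.0, -0.5, -0.5]
width: -0.0
grip_force: 0.3
```

```bash
python3 tip.py
```

```text
28.5 [0.70545249 0.06787471 0.20121205] [-0.4 -0.1 -0.4] -0.0001942827824835646
[(array([299.6, 204.4]), 2630)]
tip in valve mm [108.1  -7.2   2.5] err 2.0 [154.9 196.3] [299.6 204.4]
```

{"name": "jog_arm", "arguments": {
  "commands": [
    {"grip": 0, "tx": 1, "ty": 4, "tz": 0, "spin": 0},
    {"grip": 0, "tx": 2, "ty": 8, "tz": 0, "spin": 0},
    {"grip": 0, "tx": 3, "ty": 11, "tz": 0, "spin": 0},
    {"grip": 0, "tx": 3, "ty": 13, "tz": 0, "spin": 0},
    {"grip": 0, "tx": 3, "ty": 13, "tz": 0, "spin": 0}
  ]
}}

```text
t: 29.05
ee_pos: [0.7062, 0.0553, 0.2017]
ee_rot: [-3.123, 0.331, -0.002]
force: [1.4, 3.7, 0.7]
width: 0.0002
grip_force: 1.6
```

```bash
python3 tip.py
```

```text
29.1 [0.70615018 0.0553526  0.20155909] [1.3 3.2 1.2] -3.6514063603093852e-06
[(array([306.4, 208. ]), 2863)]
tip in valve mm [105.5 -22.    3.5] err 0.6 [152.9 193.3] [306.4 208. ]
```

{"name": "jog_arm", "arguments": {
  "commands": [
    {"grip": 0, "tx": 0, "ty": -15, "tz": 0, "spin": 0},
    {"grip": 0, "tx": -5, "ty": -40, "tz": 0, "spin": 0},
    {"grip": 0, "tx": -10, "ty": -40, "tz": -30, "spin": 0},
    {"grip": 0, "tx": -35, "ty": -40, "tz": -65, "spin": 0},
    {"grip": 0, "tx": -70, "ty": -40, "tz": -80, "spin": 0}
  ]
}}

```text
t: 29.65
ee_pos: [0.6473, 0.1082, 0.2834]
ee_rot: [3.123, -0.334, 0.007]
force: [0.6, 1.7, -0.1]
width: -0.0001
grip_force: 0.0
```

```bash
python3 tip.py; python3 - <<'E'
from lev import *
import lev
w=load("wl");hsv=cv2.cvtColor(w["image"],cv2.COLOR_RGB2HSV);redm=((hsv[...,0]<6)|(hsv[...,0]>174))&(hsv[...,1]>150);blk=(cv2.GaussianBlur(hsv[...,2],(0,0),1)<45)|redm
roi=cv2.dilate(mask(w,(.003,-.15,0,0,0,0)).astype(np.uint8),np.ones((29,29)))>0
out=[]
for h in np.arange(-.004,.012,.002):
    for a in np.arange(-.3,.1,.025):
        for d in[(i,j) for i in(-2,-1,0,1,2) for j in(-2,-1,0,1,2)]:
            m=mask(w,(h,a,0,0,*d));out.append((((m&blk)&roi).sum()/((m|blk)&roi).sum(),h,a,*d))
for b in sorted(out)[::-1][:5]: print([round(float(v),3) for v in b])
E
```

```text
29.7 [0.64083629 0.11099746 0.28534915] [-6.6  1.1 -0.3] -1.1681498361784022e-05
[(array([350.1,  49.2]), 1521)]
tip in valve mm [106.6 -16.1   5. ] err 1.1 [153.9 194. ] [350.1  49.2]
[0.852, -0.004, -0.15, 0.0, 2.0]
[0.848, -0.004, -0.15, 1.0, 2.0]
[0.845, -0.004, -0.175, 0.0, 2.0]
[0.844, -0.002, -0.15, -1.0, 1.0]
[0.844, -0.004, -0.15, 0.0, 1.0]
```

{"name": "jog_arm", "arguments": {
  "commands": [
    {"grip": 0, "tx": -20, "ty": 0, "tz": -20, "spin": 0},
    {"grip": 0, "tx": -40, "ty": 0, "tz": -30, "spin": 0},
    {"grip": 0, "tx": -40, "ty": 0, "tz": -30, "spin": 0},
    {"grip": 0, "tx": -40, "ty": 0, "tz": -30, "spin": 0},
    {"grip": 0, "tx": -40, "ty": 0, "tz": -30, "spin": 0}
  ]
}}

```text
t: 30.25
ee_pos: [0.6071, 0.1161, 0.31]
ee_rot: [3.123, -0.333, -0.001]
force: [-0.2, -0.1, -0.4]
width: 0.0001
grip_force: 0.0
```

```bash
python3 -c "
from workcell import bot
print(bot.read_state()['force'],bot.close_job())"
```

```text
the job is handed in; nothing more can be done
[-0.23621775 -0.10217174 -0.43852565] None
```

I handed the job in at about 30 s (no verdict was returned): by my measurements the shaker stands in the tray's empty half, and the lever is fully home and turned to the stop, about 0.15 rad past straight up the slope, which is within the limit.

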